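# Switch off over the guard, then clip the hook and probe into the rack

### The arm

A 6-joint arm with a two-finger parallel gripper is mounted at the origin on the work surface. World frame = base frame: x ahead of the robot, y to its left, z up, the work surface at z = 0. Lengths are in m, angles in rad, forces in N, time in s.
With the tool pointing down it reaches from about 0.275 to 1 m from the base axis. Payload 8.4 kg.
Tool frame: the origin (TCP) lies on the centre line of the jaws, within the pads' length; the fingertips stand 17 mm ahead of it and the grasp point (between the pads) lies 2 mm behind it (bot.tcp_to_tips is the y of the fingertips in the tool frame, in m); y points along the fingers, z is the direction in which the jaws open and shut, and the axes are right-handed (so a half turn about y gives the same grasp; the last joint's range is limited). The gripper opens to 85 mm and grips with 20 to 120 N. Pads are 22 mm wide; open, the fingers measure 114 mm over their backs; the gripper's body (76 mm by 85 mm) begins 54 mm behind the grasp point. The pads swing forward as they close: fully open they stand 13 mm farther back than shut.
Start: joints at [-1.19, 0.353, 1.633, -0, 1.155, -0.002], TCP at [0.233, -0.58, 0.216] pointing down, gripper open.
Joint ranges: [-2.63, 2.63], [-0.92, 2.1], [0.06, 2.66], [-1.3, 4.44], [0, 2.69], [-3.02, 3.02]. Speed limits (rad/s): [2.22, 2.22, 2.79, 3.14, 3.14, 3.14].

### API

Orientations are given as a unit quaternion [x, y, z, w].
In Python, from workcell import bot, hand, kinematics, get_obs, vision, hand_in gives the robot as it stands. The module is installed in compiled form; this text tells all that it offers. Calls block until the motion is done:
- bot.reach(position, orientation): joint-space move of the TCP to a pose.
- bot.servo_line(position, ori=None, velocity=0.15): straight line of the TCP; ori=None keeps the orientation; velocity is the mean speed in m/s.
- bot.goto_joints(angles): joint-space move.
- hand.move_gripper(opening, strength=None): finger opening in m; strength is the grip in N (None keeps the last); returns when the fingers have stopped.
- bot.dwell(seconds).
- kinematics.solve_ik(position, orientation): joint angles nearest the present ones, or None.
- get_obs(): the state.
- vision.read_camera(name): name is "scene" or "side" or "wrist"; returns a dict with "frame" (480x640x3 uint8, red, green, blue), "intrinsics" (3x3 intrinsics, pixels), "dist" ([k1, k2, p1, p2, k3] as OpenCV has them; the pictures are not rectified), "view" (4x4, takes a point from world to camera coordinates). Camera axes: x right, y down, z forward; pixel columns grow to the right and rows downward; lengths in m; the calibration is good to about 2 mm. A picture is of the moment at which its call begins. There is no depth.
A pose or a line that the arm cannot do raises bot.IKError and nothing moves.
- hand_in(): hands the job in, once; it reports no verdict.
The state is a dict: "time_s": time; "joint_pos": joint angles; "joint_vel": joint speeds; "joint_efforts": joint torques, N m; "position": TCP position; "orientation": TCP orientation; "wrist_force": force on the tool from outside, world axes, zero at the start; "ft_torque": the same for the moment, N m; "gripper_width": finger opening in m.
Only numpy, scipy, OpenCV 4.12 (cv2) and the standard library are available. Lean on these libraries where they do the work, as an engineer would, in place of code of your own. Each camera call takes 0.05 s, during which the arm holds its last target.

### The job

Power down the bench: hold the hooked rod, reach over the guard of the switch unit and use the hook to pull the toggle fully over towards the robot, without the gripper or arm touching the unit. Then put both tools away in the two-rail rack: press the hooked rod down into the wide pair of spring clips, handle centred between the rails and bent end hanging down on the side away from the robot, and press the straight probe, centred either way round, into the narrow pair, until each snaps fully home at both ends. Let go of both, leave the toggle over, and do not disturb the meter, the parts box or the screwdriver.

Things in the scene. Friction and masses are not known exactly. Their poses are not given: they have to be found in the camera images.
- hook: Hooked rod, loose, 0.16 kg. Origin on the axis at mid-handle; x along it to the hook, z up. Black handle x -64 to 64 mm: flat-sided middle (x -30 to 30, 24 mm wide, 26 high), round ends 26 mm in diameter; then a 10 mm steel rod along the axis to x = 125, bent straight down there, lowest point 75 mm below the axis. Lifts straight out of the cradle.
- hook_end (a point): Free end of the hook's bent part: at x = 125, y = 0, z = -70 mm in the hook's frame.
- probe: Straight probe, loose, 0.07 kg, lying on the bench. Origin on the axis at mid-handle, 8 mm above the bench as it lies; x along it to the tip. Black handle x -64 to 64 mm: flat-sided middle (x -30 to 30, 15 mm wide, 16 high), round ends 16 mm in diameter; then a 6 mm steel tip to x = 104 mm.
- cradle: Fixed grey open stand that holds the hooked rod, axis 100 mm above the bench. Origin under its centre; x along the rod. Foot 110 x 50 mm; two posts 12 mm thick at x = -42 and 42 mm, 102 mm high, 46 mm wide, with notches 30 mm wide open upwards. Free between the posts.
- rack: Fixed rack. Origin under its centre; x points away from the robot, across the rails. Foot 130 (x) x 170 x 8 mm; two aluminium rails along y at x = -45 and 45 mm, 16 mm wide, tops 85 mm above the bench, free between them. Two clip pairs side by side, 84 mm apart, either one on the left; each has a sprung clip on each rail.
- wide_home (a point): Where the hook's origin belongs once snapped in: on the seated rod's axis midway between the rails, 106 mm above the bench; x along the rod away from the robot, z up. Clips at x = -45 and 45 mm: seat 13 mm below, jaw lips 7 mm above and 20 mm apart relaxed, flares to 17 mm above. Press straight down, about 8 to 17 N in all; unsnapped it lies 16 mm too high.
- narrow_home (a point): Same for the probe and the narrow clip pair: 101 mm above the bench, seat 8 mm below this point, lips 7 mm above it and 10 mm apart when relaxed; the jaws' flared ends reach 17 mm above. Same axes, same spring force. Unsnapped the probe would lie about 14 mm too high.
- unit: Fixed white switch unit. Origin on the bench below the toggle's region; x points away from the robot. Box x -45 to 65 mm, 140 mm wide, top 40 mm up. Guard: aluminium plate 4 mm thick at x = -30 mm, as wide as the box, top 110 mm up. Toggle hinged about y at x = 10, y = 0, z = 45 mm; open above and on the far side.
- toggle (a joint): Toggle angle in rad: 0 leans 0.45 rad away from the robot (on), grows as it is pulled towards the robot, end stop 0.9, leaning 0.45 rad towards the robot (off). It starts near 0, moves with about 1 to 2 N at the tip and stays where it is left.
- toggle_tip (a point): Free end of the toggle, a black paddle 16 mm wide (y) and 8 mm thick, 50 mm from its hinge; about 90 mm above the bench at either end of travel, 95 mm midway.
- meter: Bystander: loose grey hand meter 75 x 150 x 34 mm with screen and dial; origin under its centre.
- partsbox: Bystander: loose clear open box 70 x 100 x 35 mm; origin under its centre.
- screwdriver: Bystander: loose screwdriver 180 mm long, lying on the bench.

How it is judged:
On the way, in this order (a step that is already met when the one before it is completed fails the run):
1. the toggle is pulled over to the off side with the hook (value of joint toggle above 0.75 rad and contact force between hook and unit above 0.05 N).
2. the hooked rod is snapped home in the wide clips, bent end hanging down on the far side (horizontal distance between hook and wide_home below 0.02 m and y of hook in the frame of wide_home between -0.004 and 0.004 m and z of hook in the frame of wide_home between -0.004 and 0.004 m and angle between the x axis of hook and the x axis of wide_home, either way round below 0.07 rad and x of hook_end in the frame of wide_home above 0.09 m and z of hook_end in the frame of wide_home below -0.06 m), for 0.2 s.
At the end, for the whole second after the job is handed in: Toggle at 0.75 rad or more; hook in the wide clips, probe in the narrow: origins within 20 mm horizontally of home, 4 mm across and in height, 0.07 rad of parallel; hook end 60 mm or more below and 90 mm or more to the far side of home; both at rest (all of step 2 and value of joint toggle above 0.75 rad and horizontal distance between probe and narrow_home below 0.02 m and y of probe in the frame of narrow_home between -0.004 and 0.004 m and z of probe in the frame of narrow_home between -0.004 and 0.004 m and angle between the x axis of probe and the x axis of narrow_home, either way round below 0.07 rad and linear speed of each of hook, probe below 0.02 m/s); the robot touches nothing.
It fails at once if the gripper or arm touches the switch unit (contact force between any of the fingers, the arm and unit above 1 N).
It fails at once if the meter is moved more than 30 mm (distance of meter from where it was at the start of the episode above 0.03 m).
It fails at once if the parts box is moved more than 30 mm (distance of partsbox from where it was at the start of the episode above 0.03 m).
It fails at once if the screwdriver is moved more than 30 mm (distance of screwdriver from where it was at the start of the episode above 0.03 m).
It also fails if it takes over 64 s, if anything falls off the work surface, if the arm or the gripper's body presses on something with over 40 N, if the wrist force passes 120 N, or if a joint passes its speed limit or range.

## Working session

There is one attempt and no reset: what is moved stays moved. The work goes in short steps, each a Python script; the robot and the scene stay as the last script left them, time stands still between calls to the robot, and variables do not carry over. Pictures are saved under pics/ and viewed, and the job is handed in when it is done.

```bash
mkdir -p pics
python3 - <<'E'
from workcell import bot, hand, kinematics, get_obs, vision
import cv2, numpy as np
for n in ["scene","side","wrist"]:
    c=vision.read_camera(n)
    cv2.imwrite(f"pics/{n}0.png",cv2.cvtColor(c["frame"],cv2.COLOR_RGB2BGR))
    V=np.array(c["view"]);print(n,np.round(c["intrinsics"],1).tolist(),np.round(c["dist"],4),np.round(-V[:3,:3].T@V[:3,3],3),np.round(V[2,:3],3))
o=get_obs();print(o)
E
```

```text
scene [[588.5, 0.0, 330.9], [0.0, 588.5, 232.8], [0.0, 0.0, 1.0]] [-0.0052  0.      0.      0.      0.    ] [ 0.938 -0.56   0.898] [-0.36   0.522 -0.773]
side [[575.9, 0.0, 316.7], [0.0, 575.9, 242.3], [0.0, 0.0, 1.0]] [0.0646 0.     0.     0.     0.    ] [0.274 0.799 0.774] [ 0.24  -0.734 -0.635]
wrist [[373.2, 0.0, 318.2], [0.0, 373.2, 237.9], [0.0, 0.0, 1.0]] [-0.0683  0.      0.      0.      0.    ] [ 0.301 -0.552  0.373] [-0.268 -0.107 -0.958]
{'time_s': 0.15, 'joint_pos': array([-1.19042085e+00,  3.53506660e-01,  1.63397785e+00, -2.14687226e-05,
        1.15520673e+00, -2.44194779e-03]), 'joint_vel': array([-0.0008403 , -0.00019281, -0.00349919,  0.00195308, -0.00114661,
       -0.00098566]), 'joint_efforts': array([ 8.11451882e-04, -6.05638289e+01, -3.42337060e+01,  1.19176366e-04,
        6.15984405e-03,  1.41045618e-06]), 'position': array([ 0.23328292, -0.5794075 ,  0.21561693]), 'orientation': array([-0.13460423,  0.69457254, -0.69381216,  0.13444467]), 'wrist_force': array([0.19395657, 0.56337318, 0.78658025]), 'ft_torque': array([ 0.01123511, -0.01085737,  0.00430447]), 'gripper_width': 0.08575750659664949}
```

View pics/scene0.png

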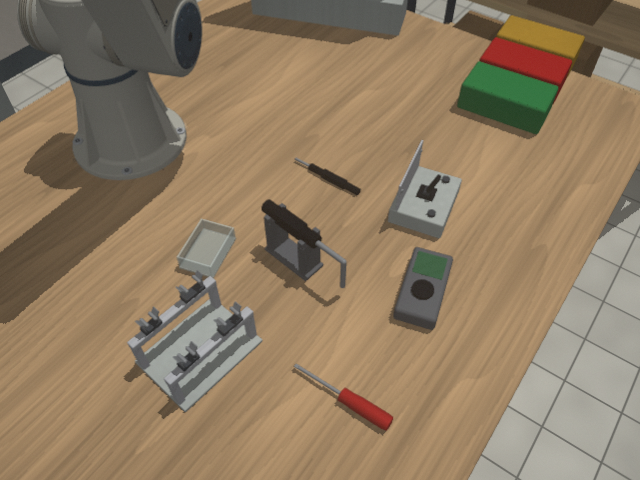

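View pics/side0.png

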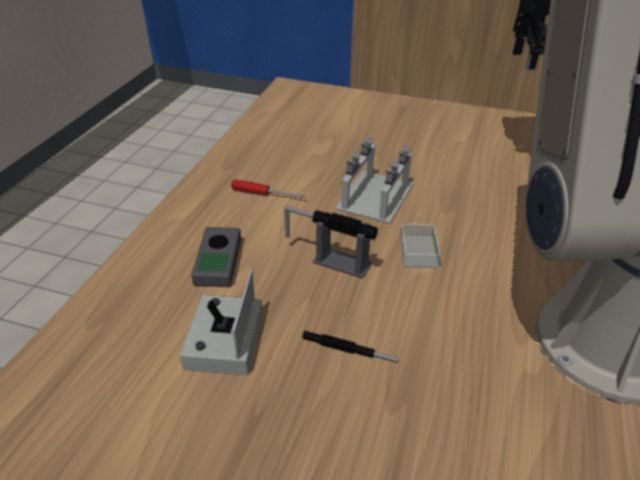

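View pics/wrist0.png

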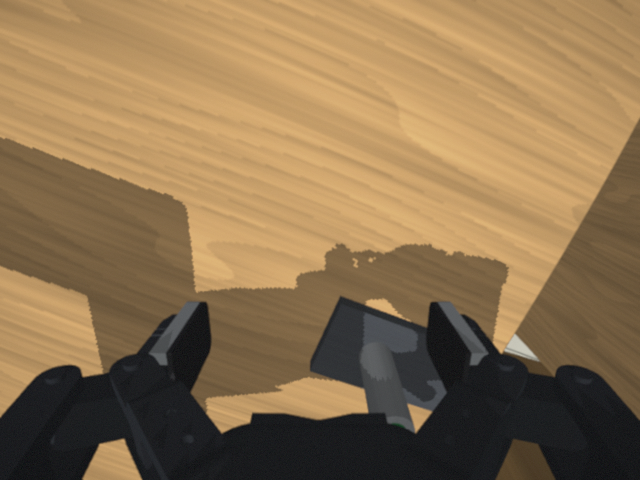

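```bash
cat > crop.py <<'E'
import cv2,sys
def crop(src,x0,y0,w,h,s,out):
    im=cv2.imread(src)[y0:y0+h,x0:x0+w]
    im=cv2.resize(im,None,fx=s,fy=s,interpolation=cv2.INTER_CUBIC)
    for x in range((x0+9)//10*10,x0+w,10):
        if x%20==0: cv2.putText(im,str(x),(int((x-x0+.5)*s)-10,10),0,.35,(0,0,255),1)
        cv2.line(im,(int((x-x0+.5)*s),12),(int((x-x0+.5)*s),18),(0,0,255),1)
    for y in range((y0+9)//10*10,y0+h,10):
        cv2.putText(im,str(y),(0,int((y-y0+.5)*s)+4),0,.35,(0,0,255),1)
        cv2.line(im,(24,int((y-y0+.5)*s)),(30,int((y-y0+.5)*s)),(0,0,255),1)
    cv2.imwrite(out,im)
if __name__=="__main__":
    a=sys.argv; crop(a[1],*map(int,a[2:7]),a[7])
E
python3 crop.py pics/scene0.png 120 270 150 140 5 pics/c1.png
python3 crop.py pics/side0.png 330 130 90 95 6 pics/c2.png
python3 crop.py pics/scene0.png 255 150 115 145 4 pics/c3.png
python3 crop.py pics/side0.png 270 195 120 90 6 pics/c4.png
python3 crop.py pics/scene0.png 380 130 90 110 5 pics/c5.png
python3 crop.py pics/side0.png 175 265 240 110 3 pics/c6.png
```

```text
(no output)
```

View pics/c1.png

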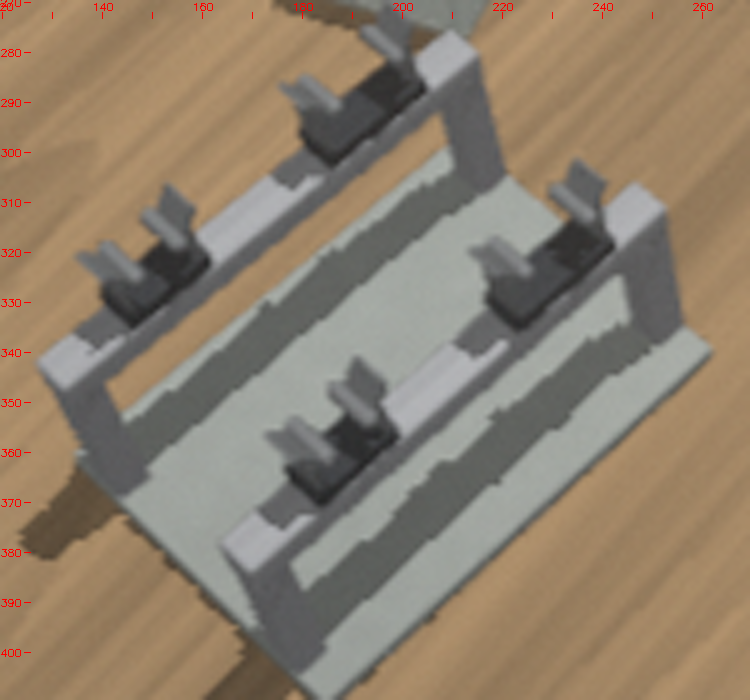

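View pics/c2.png

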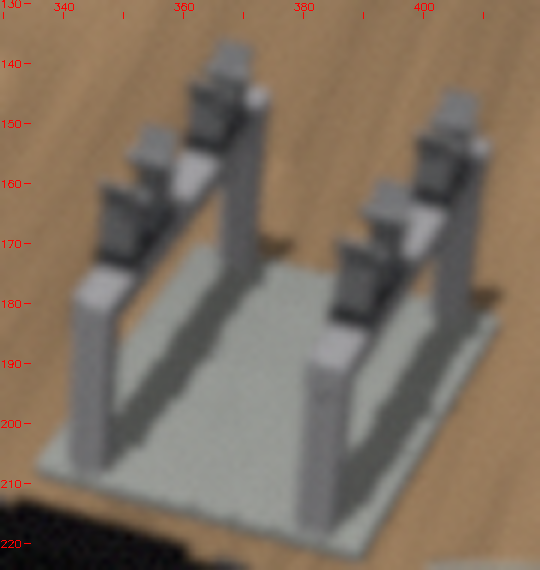

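View pics/c3.png

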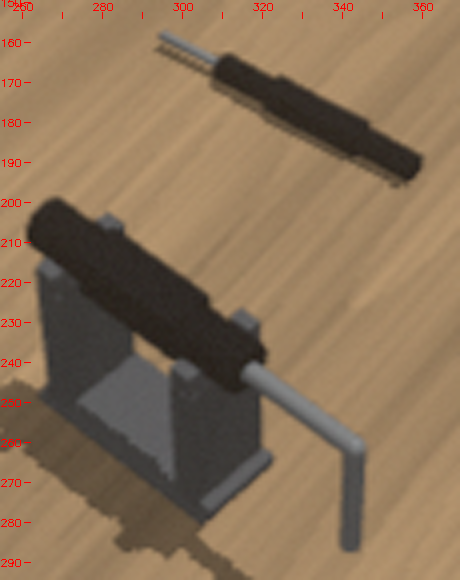

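View pics/c4.png

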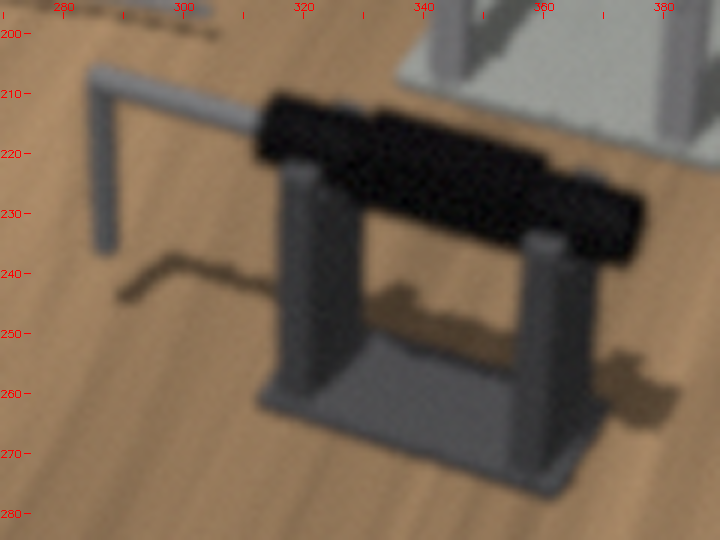

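View pics/c5.png

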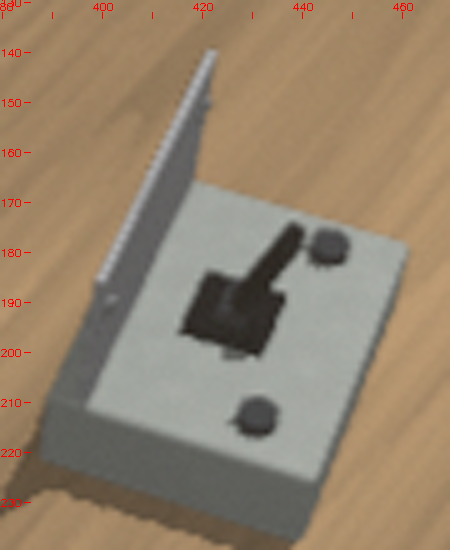

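View pics/c6.png

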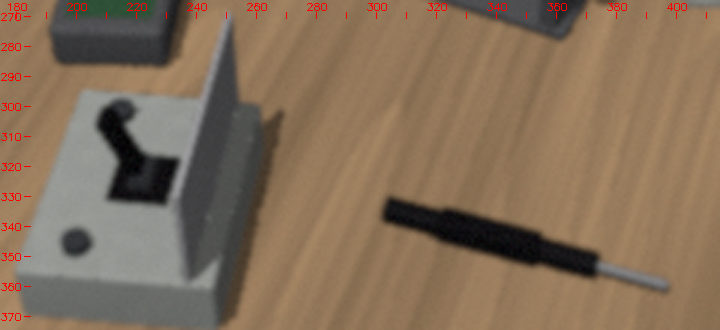

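```bash
cat > fit.py <<'E'
import numpy as np, cv2
from scipy.optimize import least_squares
from workcell import vision
C={n:vision.read_camera(n) for n in("scene","side")}
def proj(c,P):
    c=C[c];V=np.array(c["view"]);P=np.atleast_2d(P).astype(float)
    return cv2.projectPoints(P,cv2.Rodrigues(V[:3,:3])[0],V[:3,3],np.array(c["intrinsics"]),np.array(c["dist"]))[0][:,0]
def tf(p,L):
    L=np.atleast_2d(np.array(L,float));c,s=np.cos(p[2]),np.sin(p[2])
    return np.c_[p[0]+c*L[:,0]-s*L[:,1],p[1]+s*L[:,0]+c*L[:,1],L[:,2]]
def fit(name,pts,x0,ext=None):
    def res(p):
        r=[]
        for c,L,uv in pts:
            L=L(p) if callable(L) else L
            r.append((proj(c,tf(p,np.array(L)/1000))[0]-uv))
        return np.array(r)
    s=least_squares(lambda p:res(p).ravel(),x0,loss="soft_l1",x_scale=[.01,.01,.1]+[1]*(len(x0)-3))
    print(name,np.round(s.x,4),"\n",np.round(np.c_[res(s.x)],1).tolist());return s.x
E
cat > run1.py <<'E'
from fit import *
S,D="scene","side"
r=fit("rack",[(S,(65,85,8),(261.5,339.5)),(S,(-65,-85,8),(136,361)),
 (S,lambda p:(37,p[3],85),(246,306)),(S,lambda p:(53,p[3],85),(253,312)),(S,lambda p:(37,-p[3],85),(164,378)),(S,lambda p:(53,-p[3],85),(170,385)),
 (S,lambda p:(-53,p[3],85),(209,275.5)),(S,lambda p:(-37,p[3],85),(215,281)),(S,lambda p:(-53,-p[3],85),(127,343)),(S,lambda p:(-37,-p[3],85),(133,348)),
 (D,(65,85,8),(335,207)),(D,(-65,85,8),(390,221)),(D,(-65,-85,8),(412.5,182)),
 (D,lambda p:(53,p[3],85),(342.5,179)),(D,lambda p:(37,p[3],85),(348.5,181)),(D,lambda p:(-37,p[3],85),(381.5,188.5)),(D,lambda p:(-53,p[3],85),(388,190.5))],[.5,-.3,0,80])
h=fit("hook",[(S,(-64,0,100),(265.5,204.5)),(S,(64,0,100),(316.5,241.5)),(S,(125,0,100),(343.5,261)),(S,(125,0,25),(342.5,287)),
 (D,(-64,0,100),(374,231)),(D,(64,0,100),(312.5,216)),(D,(125,0,100),(287,208)),(D,(125,0,25),(287.5,236))],[.5,-.1,0])
p=fit("probe",[(S,(104,0,8),(295,158.5)),(S,(64,0,8),(310,167)),(S,(-64,0,8),(357,191)),(D,(104,0,8),(396.5,360)),(D,(64,0,8),(373,353.5)),(D,(-64,0,8),(304,335))],[.5,.1,3.1])
u=fit("unit",[(S,(65,70,40),(461,178.5)),(S,(65,-70,40),(442,225.5)),(S,(-45,-70,40),(388,210)),(S,(-30,70,110),(422,140)),(S,(-30,-70,110),(399,186)),
 (D,(65,-70,40),(203,295)),(D,(65,70,40),(181,356)),(D,(-45,70,40),(247,360)),(D,(-45,-70,40),(262,300)),(D,(-30,-70,110),(252,271)),(D,(-30,70,110),(233,332)),(D,(-45,70,0),(247,373))],[.7,.1,0])
np.savez("fit.npz",r=r,h=h,p=p,u=u)
ims={c:cv2.cvtColor(C[c]["frame"],cv2.COLOR_RGB2BGR) for c in C}
def draw(pose,segs,col):
    for c in ims:
        for a,b in segs:
            q=proj(c,tf(pose,np.array([a,b])/1000));cv2.line(ims[c],*[tuple(int(round(v*16)) for v in k) for k in q],col,1,cv2.LINE_AA,4)
for y in(-42,42):
  draw(r,[((-70,y,85),(70,y,85)),((-45,y,85),(-45,y,118)),((45,y,85),(45,y,118))],(0,0,255))
draw(h,[((-64,0,100),(125,0,100)),((125,0,100),(125,0,25))],(0,255,255))
draw(p,[((-64,0,8),(104,0,8))],(0,255,0))
draw(u,[((65,70,40),(65,-70,40)),((65,70,40),(-45,70,40)),((-30,-70,110),(-30,70,110)),((10,0,45),(31.7,0,90))],(255,0,255))
for c in ims: cv2.imwrite(f"pics/ov_{c}.png",ims[c])
E
python3 run1.py
python3 crop.py pics/ov_scene.png 120 250 160 150 5 pics/o1.png
python3 crop.py pics/ov_scene.png 255 140 215 155 3 pics/o3.png
python3 crop.py pics/ov_side.png 330 125 90 100 6 pics/o2.png
python3 crop.py pics/ov_side.png 175 195 240 180 3 pics/o4.png
```

```text
rack [ 0.4919 -0.297  -0.0968 83.6121] 
 [[0.6, -0.6], [-2.8, 0.3], [-0.5, -0.2], [-0.6, -0.6], [-0.4, -0.0], [0.5, -0.4], [-0.8, 0.1], [-0.4, -0.2], [-0.7, -0.8], [-0.3, 0.3], [-0.5, -0.0], [-0.6, 0.3], [-0.7, -0.0], [-1.8, 0.2], [-0.9, -0.2], [-1.4, 0.2], [-0.7, -0.0]]
hook [ 0.4965 -0.046  -0.1223] 
 [[0.1, 0.4], [0.3, 1.0], [-0.4, 0.8], [-0.5, -0.1], [0.9, 3.0], [0.8, 0.2], [-1.4, 0.2], [-0.9, 1.6]]
probe [0.443  0.1636 3.1267] 
 [[-0.3, -0.2], [-0.7, -1.0], [1.2, 1.1], [0.3, 0.1], [0.6, 0.2], [-1.4, -0.5]]
unit [0.6226 0.2116 0.2136] 
 [[0.2, -0.5], [-0.1, 0.4], [-0.5, -1.5], [-0.7, -0.5], [-0.6, -0.1], [-1.3, -0.6], [-2.2, -0.4], [-0.6, 1.2], [0.2, -0.9], [-0.7, -1.6], [0.4, -1.2], [1.1, 4.0]]
```

View pics/o1.png

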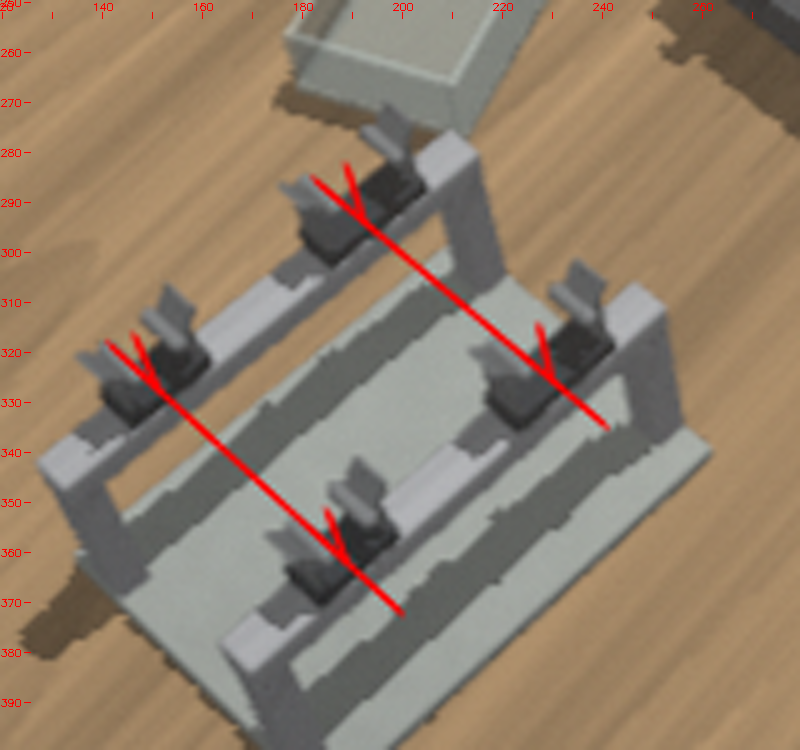

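View pics/o2.png

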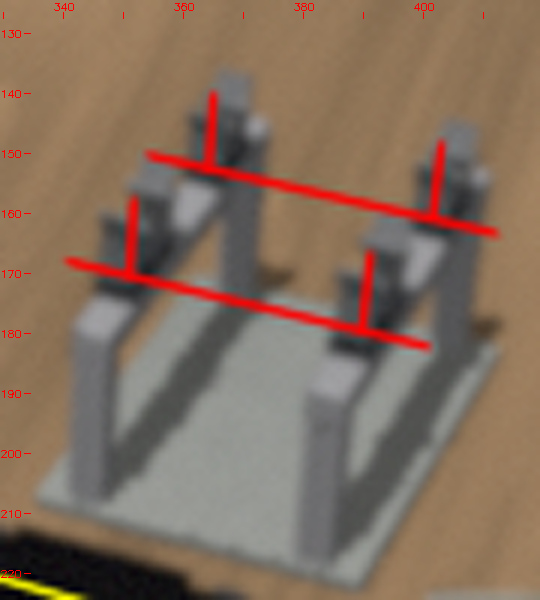

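View pics/o3.png

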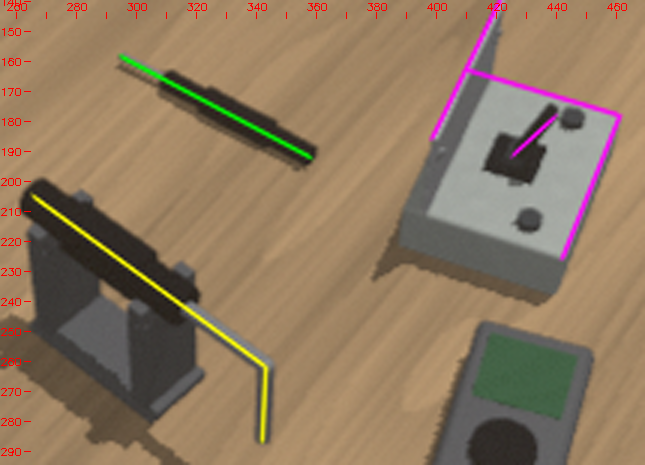

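View pics/o4.png

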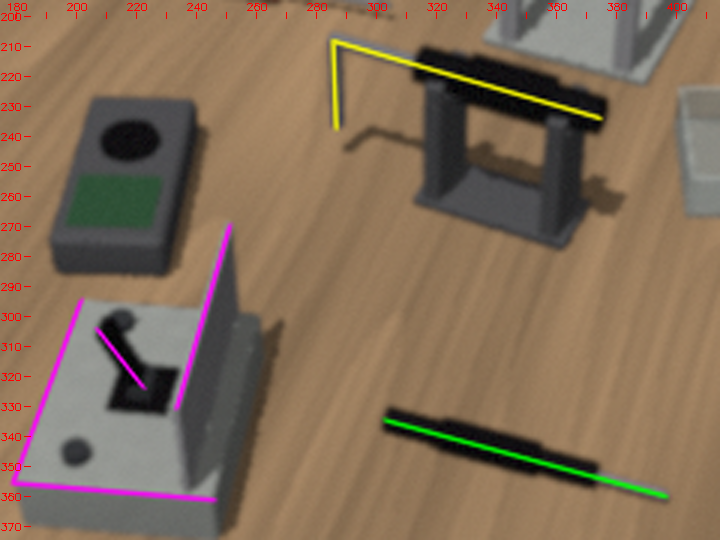

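```bash
cat > h.py <<'E'
import numpy as np, cv2
from scipy.spatial.transform import Rotation as R
from workcell import bot, hand, kinematics, get_obs, vision
F=np.load("fit.npz")
def down(yaw,flip=False):
    # tool y down, tool z along (yaw) object's y
    z=np.array([-np.sin(yaw),np.cos(yaw),0])*(-1 if flip else 1); y=np.array([0,0,-1.]); x=np.cross(y,z)
    return R.from_matrix(np.c_[x,y,z]).as_quat()
def at(pose,l):
    c,s=np.cos(pose[2]),np.sin(pose[2]);return np.array([pose[0]+c*l[0]-s*l[1],pose[1]+s*l[0]+c*l[1],l[2]])
def st(m=""):
    o=get_obs();print(m,"t",round(o["time_s"],2),"p",np.round(o["position"],4),"F",np.round(o["wrist_force"],1),"T",np.round(o["ft_torque"],2),"w",round(o["gripper_width"],4));return o
def snap(n,f):
    c=vision.read_camera(n);cv2.imwrite(f"pics/{f}.png",cv2.cvtColor(c["frame"],cv2.COLOR_RGB2BGR));np.savez(f"pics/{f}.npz",K=c["intrinsics"],d=c["dist"],V=c["view"]);return c
E
python3 - <<'E'
from h import *
o=get_obs();M=R.from_quat(o["orientation"]).as_matrix();print(M.round(2))
V=np.array(vision.read_camera("wrist")["view"]);c=-V[:3,:3].T@V[:3,3]
print("cam in tool",M.T@(c-o["position"]),"fwd in tool",M.T@V[2,:3])
r,h,p,u=F["r"],F["h"],F["p"],F["u"]
for fl in(0,1):
  for n,P,y in[("rack",at(r,(0,0,.25)),r[2]),("rackdn",at(r,(0,.042,.106)),r[2]),("hook",at(h,(0,0,.098)),h[2]),("probe",at(p,(0,0,.021)),p[2]),("probe2",at(p,(0,0,.021)),p[2]-np.pi),("unit",at(u,(-.071,0,.138)),u[2]),("unit2",at(u,(-.120,0,.2)),u[2]),("narrow",at(r,(0,-.042,.114)),r[2])]:
    q=kinematics.solve_ik(P,down(y,fl));print(fl,n,None if q is None else np.round(q,2))
E
```

```text
[[-0.93 -0.    0.37]
 [-0.37  0.   -0.93]
 [-0.   -1.   -0.  ]]
cam in tool [-7.34067522e-02 -1.57787386e-01 -5.98058605e-05] fwd in tool [2.88269441e-01 9.57549170e-01 5.62373153e-04]
0 rack [-0.55  0.24  1.71 -0.    1.19 -2.02]
0 rackdn [-0.48  0.38  1.87 -0.    0.89 -1.95]
0 hook [-0.1   0.31  2.   -0.    0.82 -1.54]
0 probe [ 0.35  0.42  2.1  -0.    0.63  1.94]
0 probe2 [ 0.35  0.42  2.1  -0.    0.63 -1.21]
0 unit [ 0.34  0.38  1.79 -0.    0.98 -1.45]
0 unit2 [ 0.35  0.24  1.84 -0.    1.07 -1.43]
0 narrow [-0.61  0.42  1.79 -0.    0.93 -2.08]
1 rack [-0.55  0.24  1.71  0.    1.19  1.12]
1 rackdn [-0.48  0.38  1.87 -0.    0.89  1.19]
1 hook [-0.1   0.31  2.   -0.    0.82  1.6 ]
1 probe [ 0.35  0.42  2.1  -0.    0.63 -1.21]
1 probe2 [ 0.35  0.42  2.1  -0.    0.63  1.94]
1 unit [ 0.34  0.38  1.79 -0.    0.98  1.7 ]
1 unit2 [ 0.35  0.24  1.84 -0.    1.07  1.71]
1 narrow [-0.61  0.42  1.79 -0.    0.93  1.06]
```

Run:
```python
from h import *
r=F["r"]
bot.reach(at(r,(.04,0,.28)),down(r[2])); st()
c=snap("wrist","w1"); st()
```

```text
t 2.03 p [ 0.5314 -0.3012  0.2799] F [-0.1 -0.7 -0.2] T [0.04 0.02 0.01] w 0.0854
 t 2.08 p [ 0.5313 -0.3014  0.2798] F [ 0.1 -0.4 -0.9] T [ 0.02 -0.   -0.02] w 0.0856
```

View pics/w1.png

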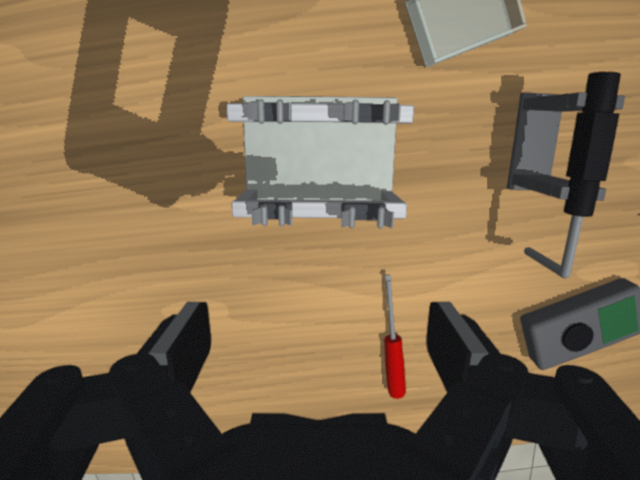

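```bash
python3 crop.py pics/w1.png 220 85 200 150 4 pics/w1a.png; python3 crop.py pics/w1.png 480 60 160 220 3 pics/w1b.png
```

```text
(no output)
```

View pics/w1a.png

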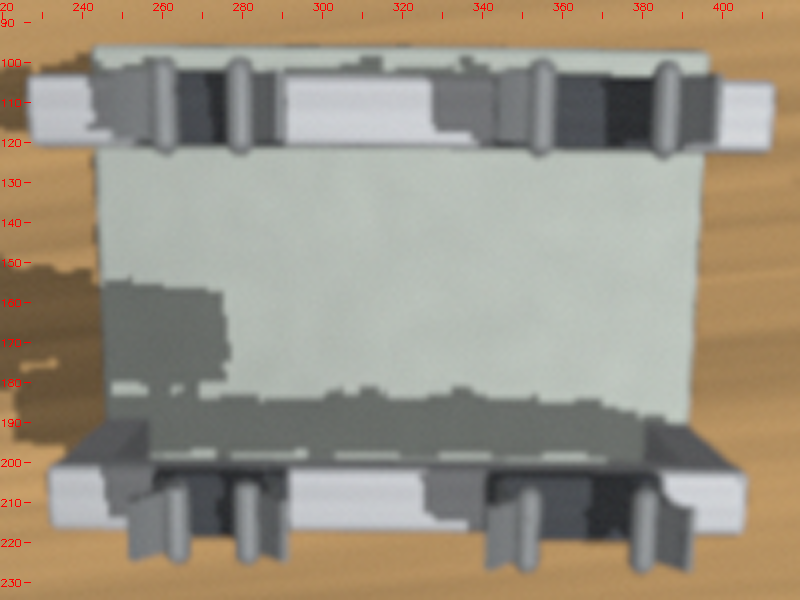

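View pics/w1b.png

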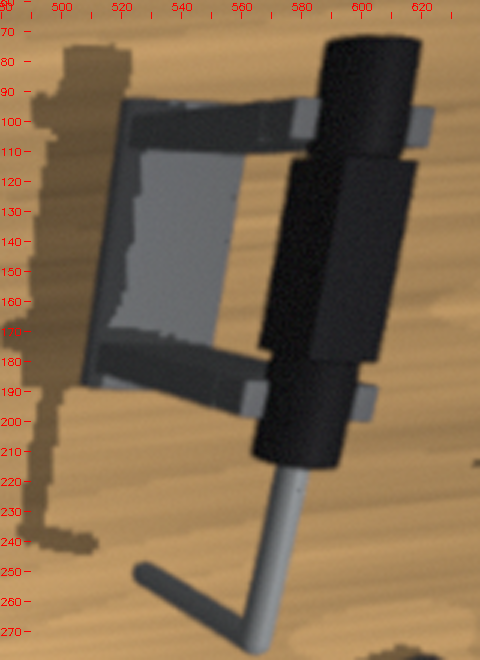

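```bash
cat > run2.py <<'E'
from fit import *
z=np.load("pics/w1.npz");C["w"]=dict(view=z["V"],intrinsics=z["K"],dist=z["d"])
W="w"
pts=[(W,lambda p:(-53,-p[3],85),(227.5,103.5)),(W,lambda p:(-37,-p[3],85),(229,121)),(W,lambda p:(-53,p[3],85),(412,105)),(W,lambda p:(-37,p[3],85),(412.5,122)),
(W,lambda p:(37,-p[3],85),(232.5,201)),(W,lambda p:(53,-p[3],85),(233.5,216.5)),(W,lambda p:(37,p[3],85),(405.5,203)),(W,lambda p:(53,p[3],85),(405,217.5)),
(W,(-65,-85,8),(243,96)),(W,(-65,85,8),(396.5,98))]
r=fit("rackw",pts,[.49,-.297,-.1,83])
for n,x,y,zz,u in[("wr",-45,42,113,370.5),("wf",45,42,113,366.2),("nr",-45,-42,108,270),("nf",45,-42,108,272.2)]:
    print(n,proj(W,tf(r,np.array((x,y,zz))/1000)).round(1),u)
h=fit("hookw",[(W,(64,0,100),(577.5,215)),(W,(125,0,100),(565.5,274)),(W,(-64,0,100),(603.5,73)),(W,(125,0,28),(526,249))],[.5,-.05,-.12])
E
python3 run2.py
```

```text
rackw [ 0.4912 -0.296  -0.1062 83.4122] 
 [[0.2, -0.6], [-0.5, 0.2], [0.7, -0.4], [-1.0, 0.9], [0.2, 0.1], [0.1, 0.8], [0.4, -0.4], [-0.3, 1.2], [-0.9, -0.4], [1.3, -1.0]]
wr [[370.8 111.9]] 370.5
wf [[366.3 217.1]] 366.2
nr [[270.5 111.2]] 270
nf [[273. 215.]] 272.2
hookw [ 0.4967 -0.0466 -0.1151] 
 [[-0.1, -0.6], [-0.9, -0.5], [0.0, 0.1], [1.5, 1.6]]
```

Run:
```python
import numpy as np
F=dict(np.load("fit.npz"));F["r"]=np.array([.4915,-.2965,-.102]);F["h"]=np.array([.4966,-.0463,-.118]);np.savez("fit.npz",**F)
from h import *
h=F["h"]
bot.reach(at(h,(0,0,.20)),down(h[2]))
bot.servo_line(at(h,(0,0,.098)),velocity=.15); st("down")
hand.move_gripper(.0,100); st("grip")
bot.servo_line(at(h,(0,0,.098+.11)),velocity=.2); o=st("up")
```

```text
down t 4.07 p [ 0.4973 -0.0467  0.0986] F [0.5 0.6 0.4] T [ 0.02  0.02 -0.01] w 0.0856
grip t 4.83 p [ 0.4972 -0.0471  0.0991] F [-2.4 -4.3 13.1] T [-0.91  0.55  0.05] w 0.0003
up t 5.53 p [ 0.496  -0.0462  0.2071] F [-0.2  0.4 -0.2] T [-0.    0.07 -0.  ] w -0.0002
```

```bash
python3 - <<'E'
from h import *
snap("scene","s2");snap("side","d2");snap("wrist","w2")
E
python3 crop.py pics/s2.png 230 60 180 250 2 pics/s2a.png
python3 crop.py pics/d2.png 250 100 200 180 4 pics/d2a.png
```

```text
(no output)
```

View pics/s2a.png

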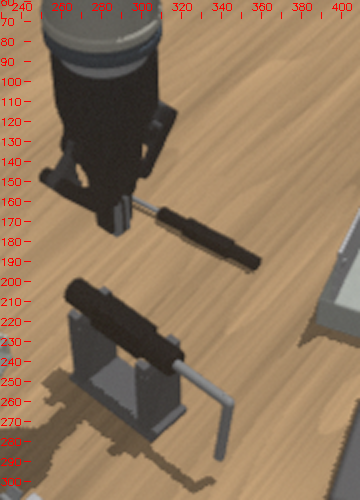

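View pics/d2a.png

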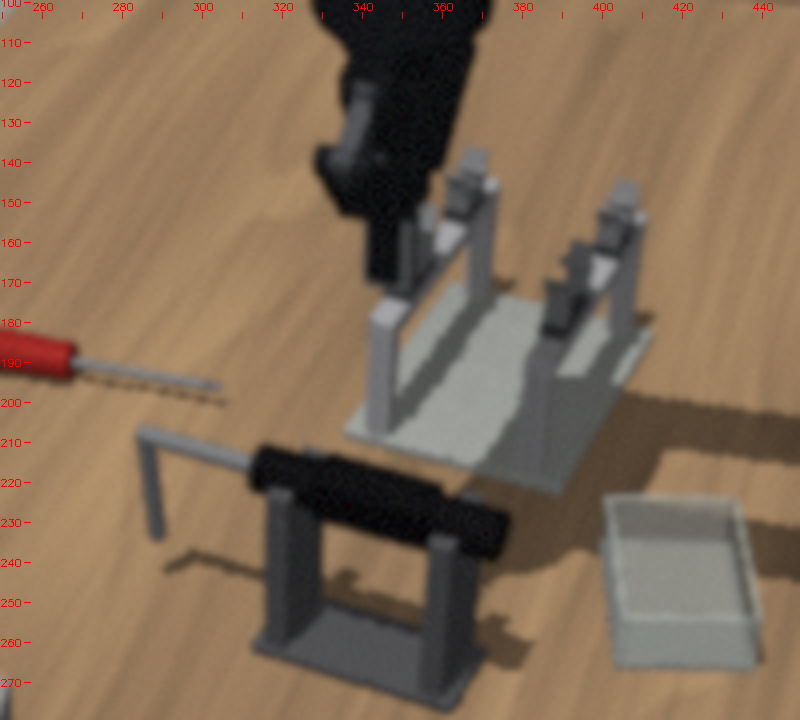

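View pics/w2.png

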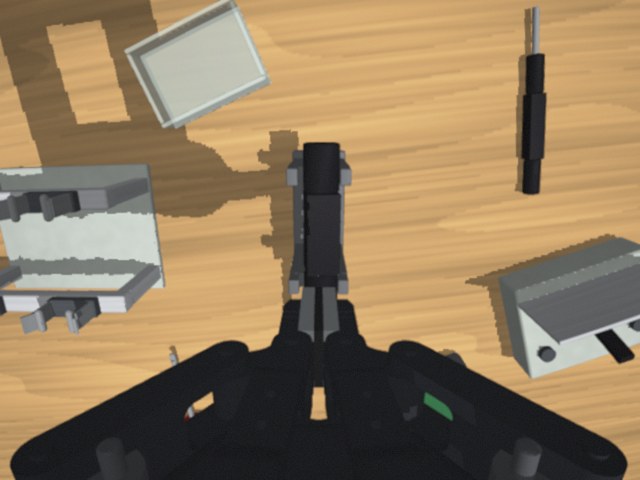

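```bash
python3 - <<'E'
from fit import *
from workcell import bot,get_obs
print(bot.tcp_to_tips)
s=least_squares(lambda P:np.r_[proj("scene",P)[0]-(290,177),proj("side",P)[0]-(346,170)],[.5,0,.2]);print(s.x,s.fun)
for z in(.17,.18,.19,.2): print(z,proj("scene",[.496,-.0462,z]),proj("side",[.496,-.0462,z]))
h=[(s,(64,0,100)) for s in("scene","side")]
E
python3 crop.py pics/d2.png 270 195 120 90 6 pics/d2b.png
python3 crop.py pics/w2.png 240 120 160 180 4 pics/w2b.png
```

```text
0.017
[ 0.49990079 -0.04758667  0.22052801] [-1.51581208 -0.49785131 -1.69868673  0.47020277]
0.17 [[288.48385659 196.30212744]] [[345.14232454 194.72477219]]
0.18 [[288.22044393 192.21964741]] [[345.34449274 190.19549225]]
0.19 [[287.95287696 188.07246023]] [[345.54939171 185.609807  ]]
0.2 [[287.68105704 183.85902187]] [[345.75708164 180.96654246]]
```

View pics/d2b.png

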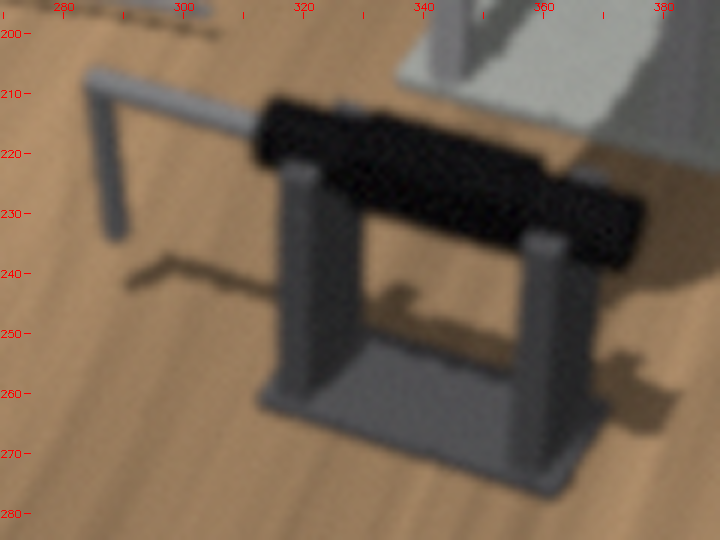

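View pics/w2b.png

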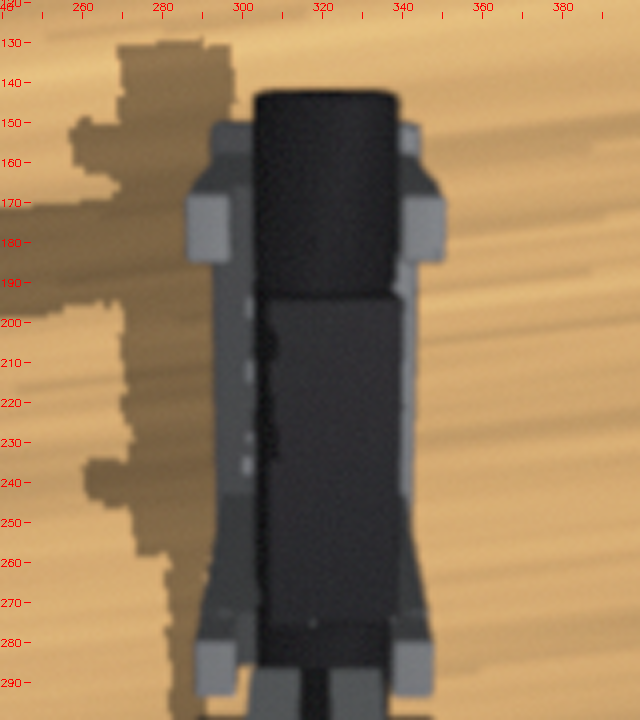

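```bash
python3 - <<'E'
from fit import *
from workcell import bot,get_obs
z=np.load("pics/w2.npz");C["w"]=dict(view=z["V"],intrinsics=z["K"],dist=z["d"])
p=get_obs()["position"];print(p)
for dz in(-.017,0,.0135,.03): print(dz,proj("w",p+[0,0,dz]).round(1),proj("w",p+[-.01,0,dz]).round(1),proj("scene",p+[0,0,dz]).round(1),proj("side",p+[0,0,dz]).round(1))
E
python3 crop.py pics/s2.png 240 60 120 130 5 pics/s2b.png
python3 crop.py pics/w2.png 230 270 180 130 4 pics/w2c.png
python3 crop.py pics/d2.png 310 100 100 110 5 pics/d2c.png
```

```text
[ 0.49622644 -0.04627181  0.20724184]
-0.017 [[318.1 279.4]] [[315.8 260.8]] [[288.  188.1]] [[345.4 185.5]]
0 [[318.1 293.8]] [[315.5 273.8]] [[287.6 180.8]] [[345.8 177.5]]
0.0135 [[318.1 307.4]] [[315.3 286. ]] [[287.2 175. ]] [[346.1 171.1]]
0.03 [[318.  327.2]] [[314.9 303.9]] [[286.7 167.6]] [[346.4 163.1]]
```

View pics/s2b.png

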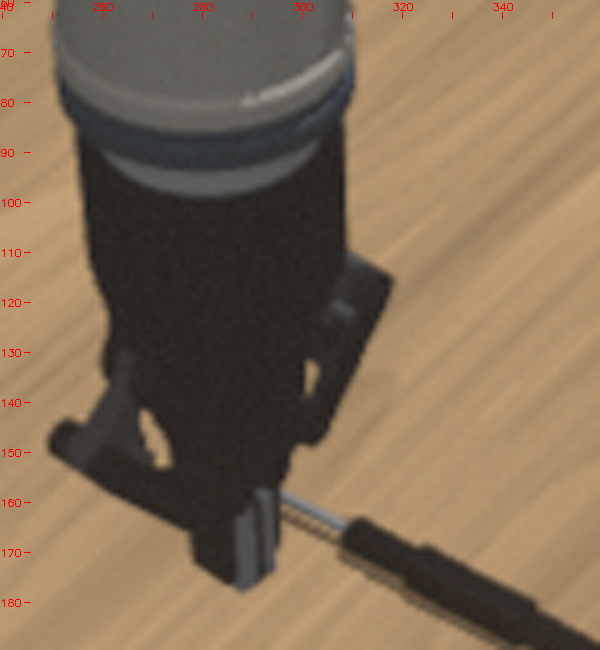

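View pics/w2c.png

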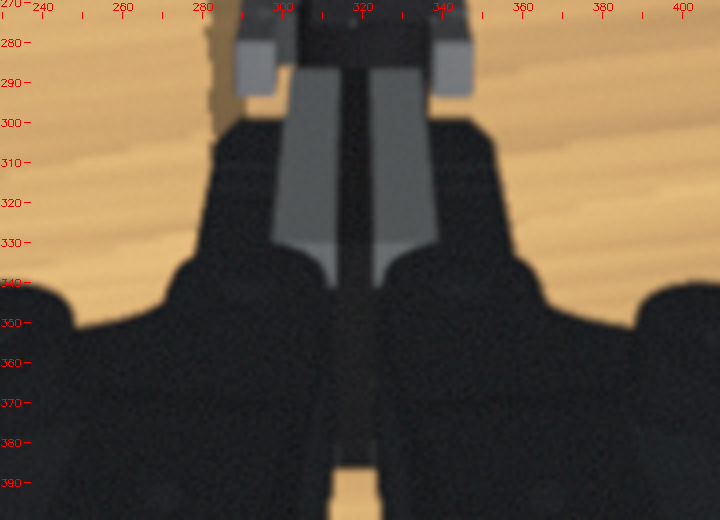

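View pics/d2c.png

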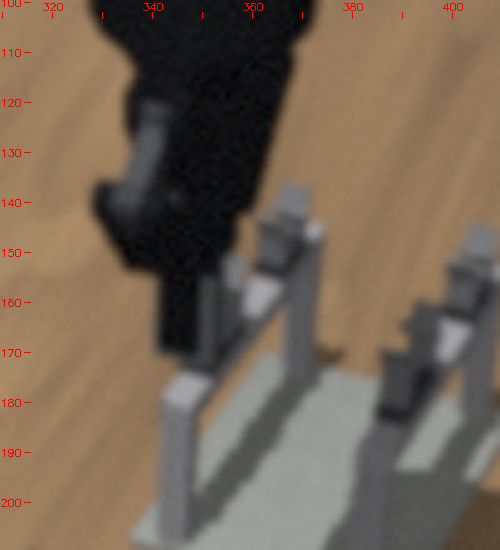

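```bash
cat >> h.py <<'E'
G=0.0325  # grasp point is this far above (behind) the reported TCP
E
python3 - <<'E'
from h import *
h=F["h"]
hand.move_gripper(.055); st()
bot.servo_line(at(h,(0,0,.100-G)),velocity=.2); st("down")
snap("wrist","w3");snap("scene","s3");snap("side","d3")
E
python3 crop.py pics/s3.png 240 100 130 200 3 pics/s3b.png
python3 crop.py pics/d3.png 270 150 130 130 4 pics/d3c.png
```

```text
t 6.45 p [ 0.4966 -0.0463  0.208 ] F [ 0.6 -0.4  0.8] T [ 0.02 -0.02  0.04] w 0.0554
down t 7.3 p [ 0.4973 -0.0464  0.0682] F [ 0.6 -0.4  0.4] T [ 0.04  0.01 -0.02] w 0.0553
```

View pics/s3b.png

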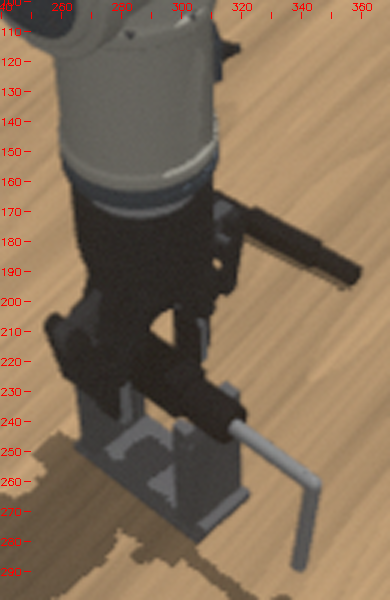

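View pics/d3c.png

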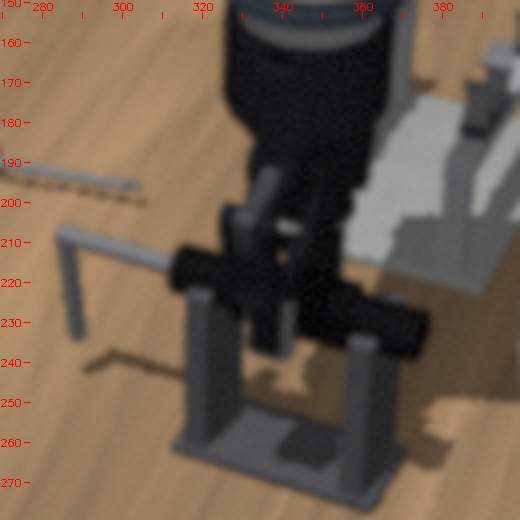

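View pics/w3.png

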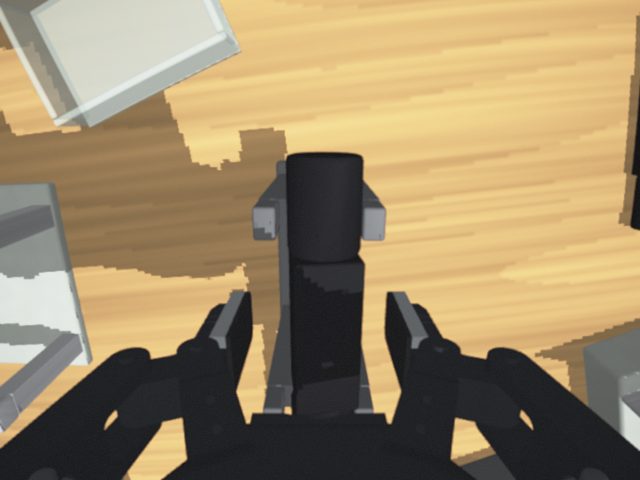

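```bash
python3 - <<'E'
from h import *
h=F["h"]
hand.move_gripper(.0,110); st("grip")
p=get_obs()["position"]
bot.servo_line(p+[0,0,.125],velocity=.2); st("up")
snap("wrist","w4");snap("scene","s4");snap("side","d4")
E
python3 crop.py pics/s4.png 240 60 160 220 3 pics/s4b.png
python3 crop.py pics/d4.png 240 110 160 130 4 pics/d4c.png
```

```text
grip t 7.84 p [ 0.497  -0.0464  0.0683] F [-2.6  0.5  7.4] T [-0.05  0.26  0.02] w 0.0227
up t 8.62 p [ 0.4962 -0.0463  0.1923] F [-0.4  0.2 -2.5] T [-0.09  0.05  0.01] w 0.0222
```

View pics/s4b.png

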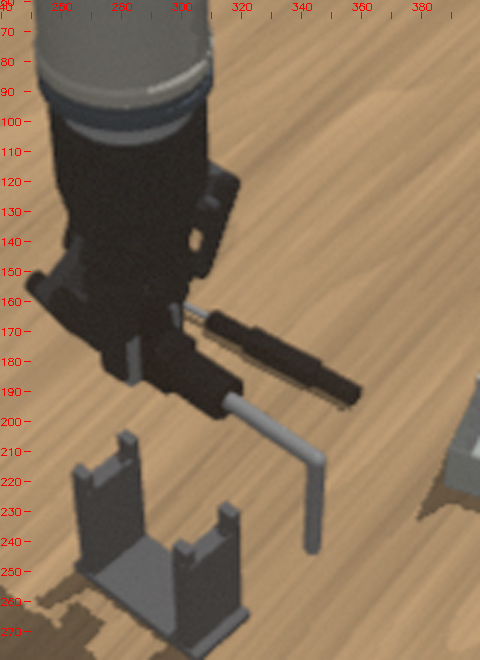

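View pics/d4c.png

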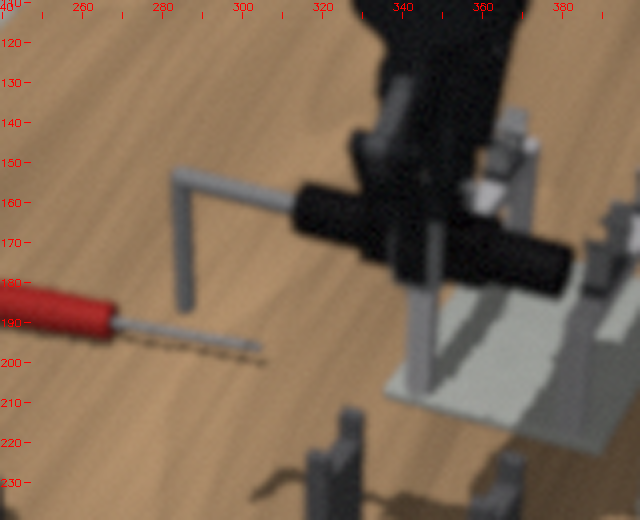

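View pics/w4.png

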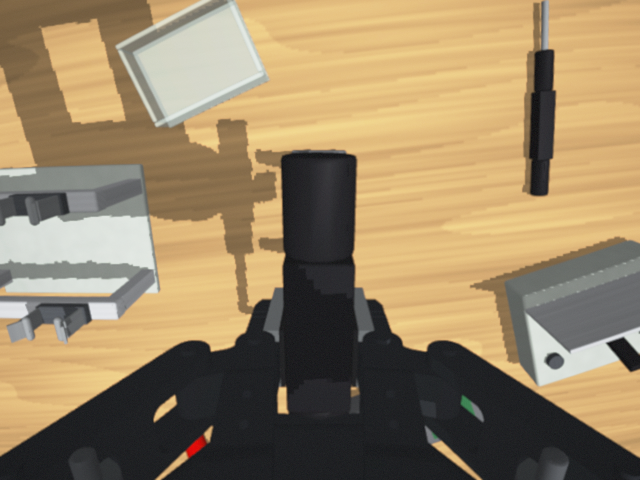

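```bash
cat > hp.py <<'E'
from fit import *
from scipy.spatial.transform import Rotation as R
def hookfit(pts,tcp,yaw,G=.0325):
    base=R.from_euler("z",yaw)
    def pose(q): return base*R.from_rotvec(q[3:]), np.array(tcp)+[0,0,G]+base.apply(q[:3]/1000)
    def res(q):
        Rr,t=pose(q);return np.array([(proj(c,Rr.apply(np.array(L)/1000)+t)[0]-uv) for c,L,uv in pts])
    s=least_squares(lambda q:np.r_[res(q).ravel(),q[:3]/5,q[3:]/.1],np.zeros(6),x_scale=[1,1,1,.02,.02,.02],loss="soft_l1")
    print("offset mm (hook axes, wrt grasp pt)",s.x[:3].round(1),"rotvec",s.x[3:].round(3));print(res(s.x).round(1).tolist());return s.x
E
python3 - <<'E'
from hp import *
S,D="scene","side"
hookfit([(S,(125,0,0),(345.5,213.5)),(S,(125,0,-75),(344,243)),(S,(64,0,0),(316.5,192.5)),(D,(125,0,0),(284,154)),(D,(125,0,-75),(286,187.5)),(D,(64,0,0),(313.5,161.5)),(D,(-64,0,0),(380,177))],[.4962,-.0463,.1923],-.118)
E
python3 crop.py pics/d4.png 270 140 60 60 9 pics/d4e.png
python3 crop.py pics/s4.png 300 180 60 70 9 pics/s4e.png
```

```text
offset mm (hook axes, wrt grasp pt) [-0.1  1.2  1. ] rotvec [ 0.002  0.016 -0.008]
[[-0.1, -0.4], [-0.5, 0.2], [-0.2, 0.2], [-0.4, -0.1], [-0.6, 0.5], [-0.0, -0.4], [0.0, 0.1]]
```

View pics/d4e.png

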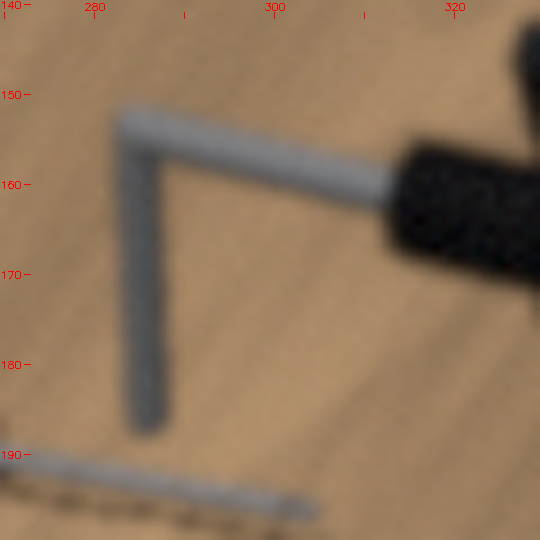

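View pics/s4e.png

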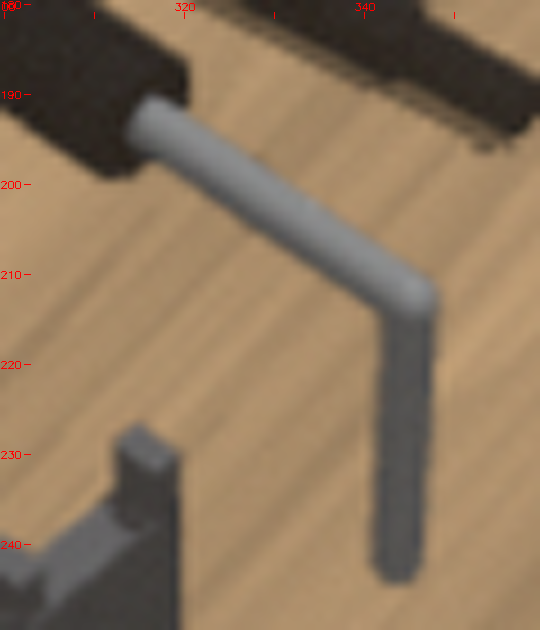

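```bash
python3 - <<'E'
from h import *
u=F["u"]
q=down(u[2])
def org(rx,z,dy=-.0012): return at(u,(rx-.125,dy,z-G-.001))
bot.servo_line(org(.056,.225),ori=q,velocity=.3); st("above")
snap("scene","s5");snap("side","d5")
E
python3 crop.py pics/s5.png 330 80 150 150 5 pics/s5b.png
python3 crop.py pics/d5.png 170 180 160 190 4 pics/d5b.png
```

```text
above t 9.85 p [0.5548 0.1945 0.1911] F [-0.2 -0.7 -2.2] T [-0.01  0.   -0.  ] w 0.0226
```

View pics/s5b.png

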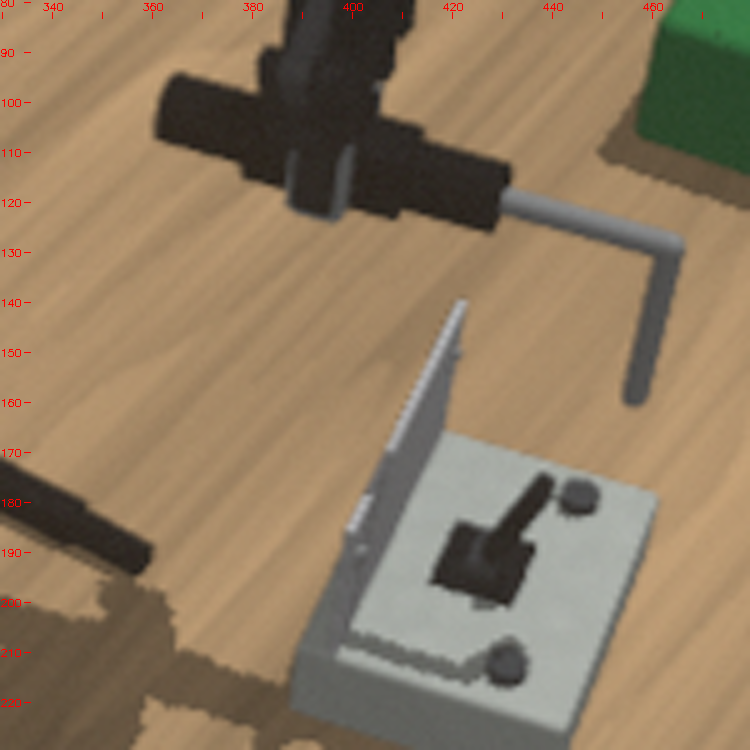

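View pics/d5b.png

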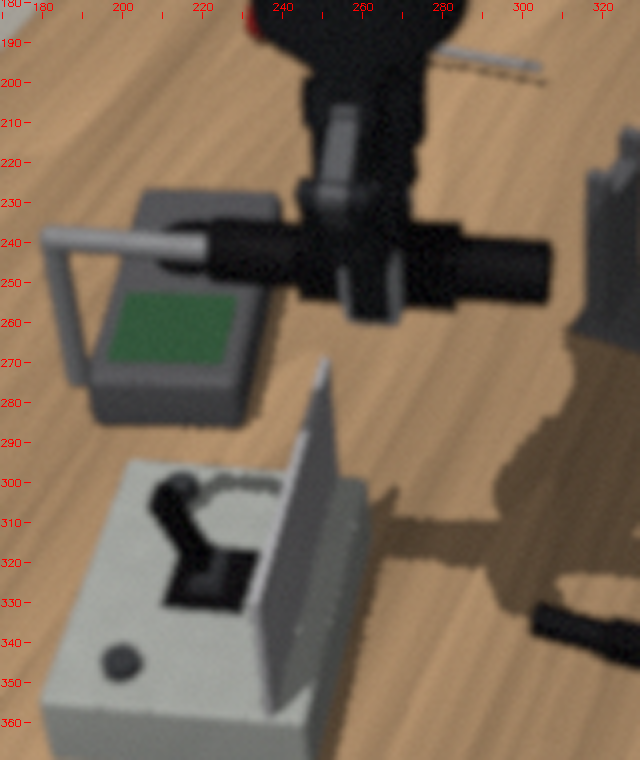

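```bash
python3 - <<'E'
from h import *
u=F["u"]
def org(rx,z,dy=-.0012): return at(u,(rx-.125,dy,z-G-.001))
ux=np.array([np.cos(u[2]),np.sin(u[2]),0])
bot.servo_line(org(.056,.140),velocity=.15); st("down")
snap("scene","s6");snap("side","d6")
bot.servo_line(org(.036,.140),velocity=.08); st("x36")
for rx in np.arange(.031,.0,-.004):
    bot.servo_line(org(rx,.140),velocity=.06); o=st(f"x{rx:.3f}"); f=o["wrist_force"]@ux; print(round(f,1))
    if f>14: break
snap("scene","s7");snap("side","d7")
E
for i in 6 7; do python3 crop.py pics/s$i.png 370 110 100 130 4 pics/s${i}b.png
python3 crop.py pics/d$i.png 170 220 130 150 4 pics/d${i}b.png
python3 - <<'E'
import cv2,numpy as np
a=cv2.imread("pics/s${i}b.png");b=cv2.imread("pics/d${i}b.png");h=max(a.shape[0],b.shape[0])
p=lambda m:cv2.copyMakeBorder(m,0,h-m.shape[0],0,0,0)
m=np.hstack([p(a),p(b)]);cv2.imwrite("pics/m$i.png",cv2.resize(m,None,fx=.85,fy=.85))
E
done
```

```text
down t 10.67 p [0.556  0.1956 0.1072] F [ 0.4 -0.9 -1.8] T [0.01 0.02 0.01] w 0.0223
x36 t 11.17 p [0.5358 0.1916 0.107 ] F [ 0.8 -0.2 -0.8] T [-0.01 -0.03 -0.03] w 0.0224
x0.031 t 11.42 p [0.531  0.1905 0.1066] F [ 0.1  0.3 -1.5] T [ 0.03 -0.11 -0.02] w 0.0224
0.1
x0.027 t 11.67 p [0.5268 0.1896 0.1065] F [ 0.3  0.3 -1.6] T [ 0.06 -0.17 -0.02] w 0.0224
0.3
x0.023 t 11.92 p [0.5227 0.1886 0.1064] F [ 1.4 -1.  -1.5] T [ 0.04 -0.01 -0.02] w 0.0219
1.1
x0.019 t 12.17 p [0.5191 0.1879 0.1066] F [-0.  -0.8 -2.2] T [ 0.08 -0.19 -0.04] w 0.0226
-0.2
x0.015 t 12.42 p [0.5153 0.1871 0.1067] F [1.2 0.7 0. ] T [ 0.11 -0.45  0.03] w 0.0228
1.3
x0.011 t 12.67 p [0.5113 0.1862 0.1067] F [ 1.5 -0.5 -0.8] T [ 0.12 -0.55 -0.07] w 0.0222
1.4
x0.007 t 12.92 p [0.5088 0.1858 0.1073] F [4.4 1.5 1.7] T [ 0.34 -1.59 -0.01] w 0.0226
4.6
x0.003 t 13.17 p [0.5044 0.1848 0.107 ] F [4.2 1.  3.3] T [ 0.29 -1.64 -0.04] w 0.0221
4.3
```

View pics/m6.png

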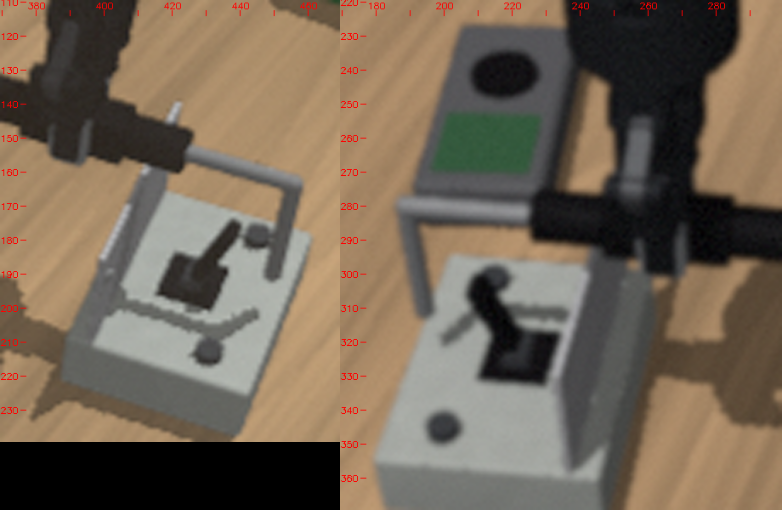

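View pics/m7.png

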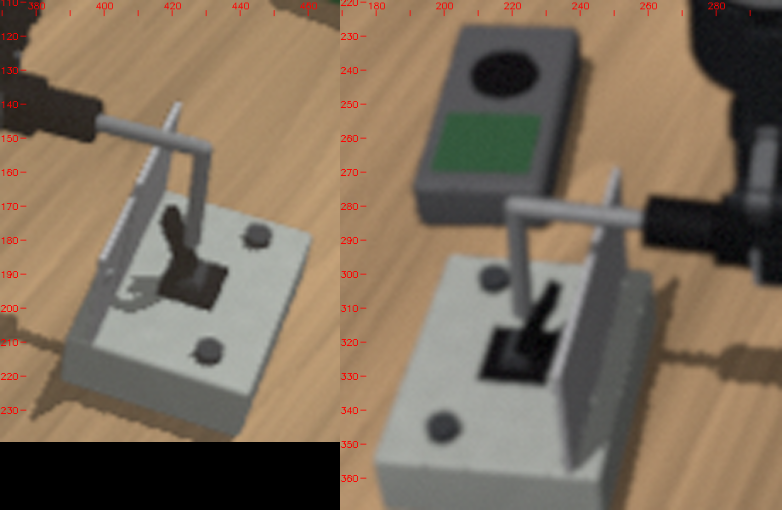

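```bash
python3 - <<'E'
from fit import *
u=np.load("fit.npz")["u"]
for a in(.7,.75,.8,.85,.9):
    th=.45-a;P=tf(u,[[.010+.05*np.sin(th),0,.045+.05*np.cos(th)]]);print(a,proj("scene",P).round(1),proj("side",P).round(1))
E
python3 crop.py pics/s7.png 395 140 60 70 9 pics/s7c.png
python3 crop.py pics/d7.png 190 260 80 80 8 pics/d7c.png
```

```text
0.7 [[422.9 172.1]] [[227.  304.2]]
0.75 [[421.6 172. ]] [[228.5 304.6]]
0.8 [[420.4 171.9]] [[230. 305.]]
0.85 [[419.2 171.9]] [[231.4 305.5]]
0.9 [[418.  171.9]] [[232.8 306.1]]
```

View pics/s7c.png

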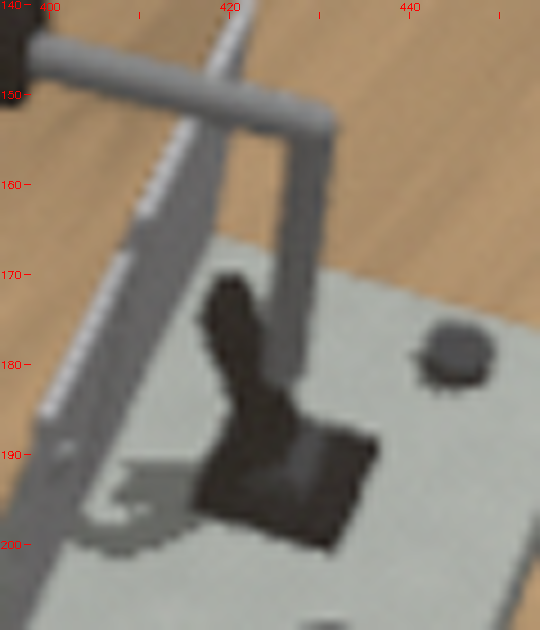

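View pics/d7c.png

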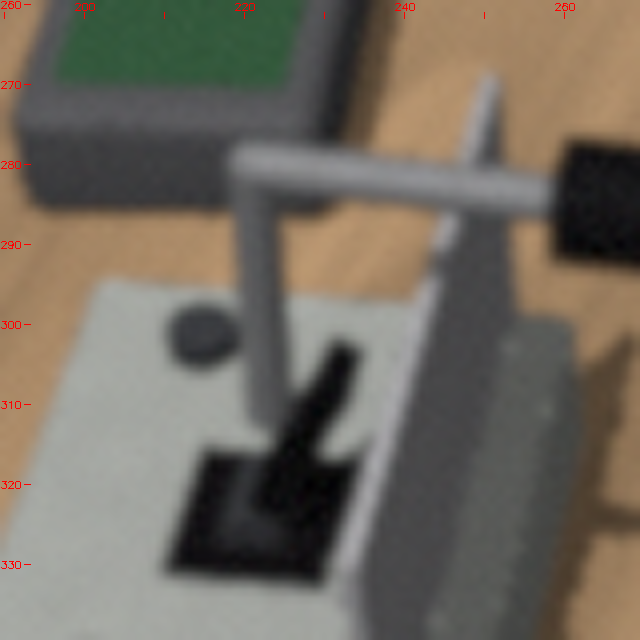

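```bash
python3 - <<'E'
from h import *
u=F["u"];r=F["r"]
def org(rx,z,dy=-.0012): return at(u,(rx-.125,dy,z-G-.001))
bot.servo_line(org(.026,.140),velocity=.12); st("back")
bot.servo_line(org(.026,.225),velocity=.2); st("up")
snap("scene","s8");snap("side","d8")
E
python3 crop.py pics/s8.png 330 90 130 120 6 pics/s8b.png
python3 crop.py pics/d8.png 190 220 140 100 5 pics/d8b.png
```

```text
back t 13.71 p [0.5241 0.1888 0.1052] F [-1.4  0.  -2.7] T [-0.01  0.01  0.03] w 0.0221
up t 14.28 p [0.5249 0.1891 0.1906] F [-0.3 -0.4 -2.5] T [-0.01  0.04 -0.02] w 0.0221
```

View pics/s8b.png

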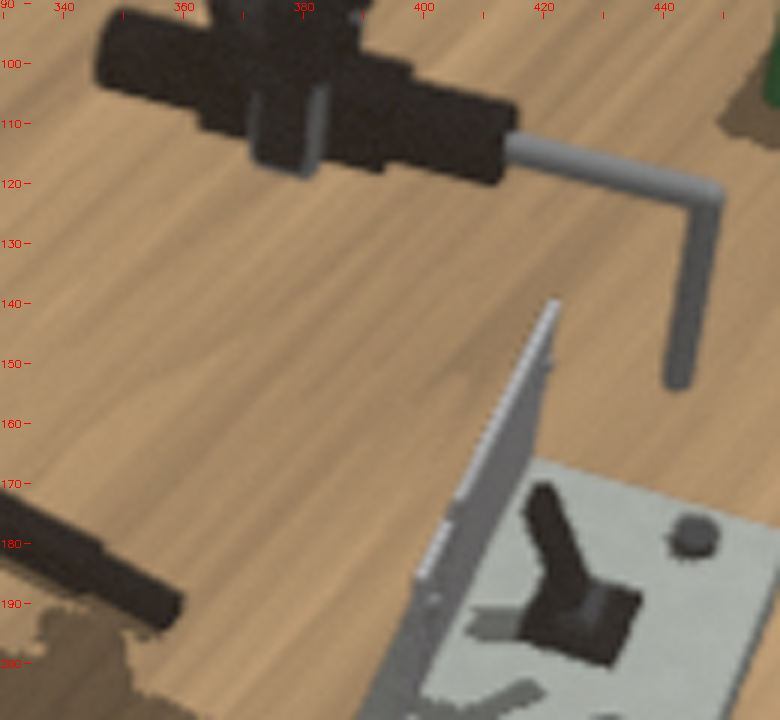

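View pics/d8b.png

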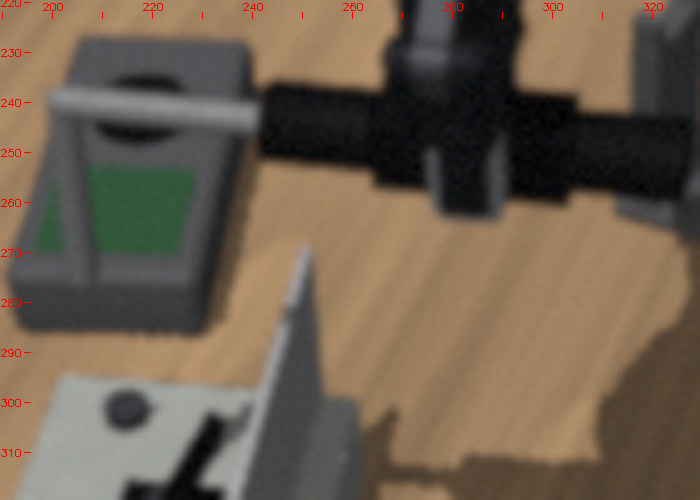

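Run:
```python
from fit import *
u=np.load("fit.npz")["u"]
ims={"scene":("pics/scene0.png","pics/s8.png"),"side":("pics/side0.png","pics/d8.png")}
for c in ims:
    out=[]
    for f,aa in zip(ims[c],((0,),(.75,.9))):
        im=cv2.imread(f)
        x0,y0=((405,160) if c=="scene" else (195,290))
        cr=cv2.resize(im[y0:y0+45,x0:x0+45],None,fx=8,fy=8,interpolation=cv2.INTER_CUBIC)
        for k,a in enumerate(aa):
            th=.45-a
            e=np.array([np.sin(th),np.cos(th)]);n=np.array([e[1],-e[0]])
            pts=[]
            for s,t in((.05,.004),(.05,-.004)):
              for y in(-.008,.008):
                b=np.array([.010,.045])+s*e+t*n;pts.append((b[0],y,b[1]))
            b0=[(.010,0,.045),(.010+.05*e[0],0,.045+.05*e[1])]
            q=proj(c,tf(u,np.array(pts)))
            hull=cv2.convexHull(((q-[x0,y0]+.5)*8).astype(np.int32));cv2.polylines(cr,[hull],True,[(0,0,255),(0,255,0)][k],1)
            q=((proj(c,tf(u,np.array(b0)))-[x0,y0]+.5)*8).astype(int);cv2.line(cr,tuple(map(int,q[0])),tuple(map(int,q[1])),[(0,0,255),(0,255,0)][k],1)
        out.append(cr)
    cv2.imwrite(f"pics/tg_{c}.png",np.hstack(out))
```

```text
(no output)
```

View pics/tg_scene.png

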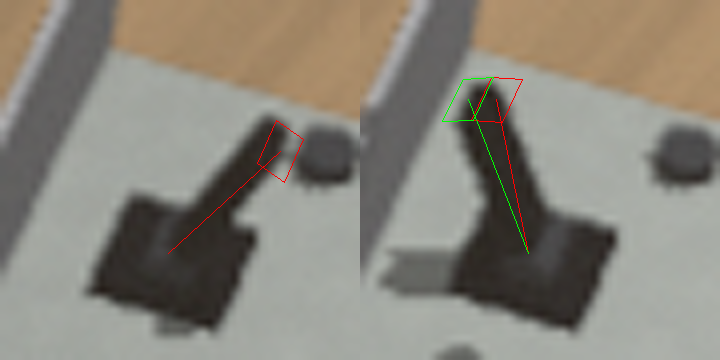

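View pics/tg_side.png

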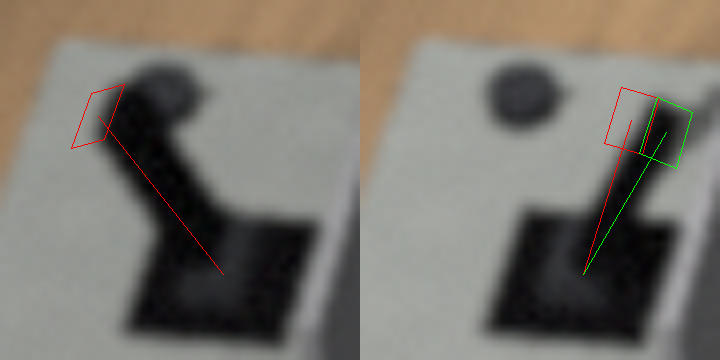

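```bash
python3 - <<'E'
from h import *
u=F["u"]
def org(rx,z,dy=+.0005): return at(u,(rx-.125,dy,z-G-.001))
ux=np.array([np.cos(u[2]),np.sin(u[2]),0])
bot.servo_line(org(.024,.144),velocity=.2)
bot.servo_line(org(.006,.144),velocity=.1); 
for rx in np.arange(.003,-.016,-.003):
    bot.servo_line(org(rx,.144),velocity=.06); o=st(f"x{rx:.3f}"); f=o["wrist_force"]@ux; tq=np.hypot(*o["ft_torque"][:2]); print(round(f,1),round(tq,2))
    if f>9 or tq>3: break
snap("scene","s9");snap("side","d9")
bot.servo_line(org(rx+.018,.144),velocity=.12)
bot.servo_line(org(rx+.018,.225),velocity=.2); st("up")
snap("scene","s10");snap("side","d10")
E
for i in 9 10; do python3 crop.py pics/s$i.png 390 110 80 100 5 pics/s${i}b.png
python3 crop.py pics/d$i.png 170 240 80 100 5 pics/d${i}b.png
python3 - <<'E'
import cv2,numpy as np
cv2.imwrite("pics/m$i.png",np.hstack([cv2.imread("pics/s${i}b.png"),cv2.imread("pics/d${i}b.png")]))
E
done
```

```text
x0.003 t 15.62 p [0.504  0.1864 0.111 ] F [ 0.6  0.4 -1.2] T [ 0.04 -0.32  0.04] w 0.0224
0.7 0.32
x0.000 t 15.88 p [0.5021 0.1861 0.1114] F [4.7 0.6 2. ] T [ 0.32 -1.41  0.05] w 0.0224
4.7 1.45
x-0.003 t 16.12 p [0.4993 0.1856 0.1114] F [4.8 0.7 4. ] T [ 0.37 -1.78 -0.02] w 0.0226
4.9 1.82
x-0.006 t 16.38 p [0.4961 0.1848 0.1112] F [ 6.9  2.8 -1.3] T [ 0.59 -1.46  0.16] w 0.0224
7.3 1.58
x-0.009 t 16.62 p [0.493  0.1842 0.1112] F [3.7 1.3 3.3] T [ 0.33 -1.67 -0.05] w 0.0226
3.9 1.7
x-0.012 t 16.88 p [0.4897 0.1834 0.111 ] F [6.5 2.8 0.5] T [ 0.6  -1.46  0.16] w 0.0225
6.9 1.57
x-0.015 t 17.12 p [0.4866 0.1828 0.111 ] F [3.5 1.2 4.6] T [ 0.49 -1.68  0.05] w 0.0224
3.7 1.75
up t 18.08 p [0.5021 0.1859 0.1906] F [ 0.1  0.3 -2.4] T [-0.05  0.03 -0.05] w 0.0224
```

View pics/m9.png

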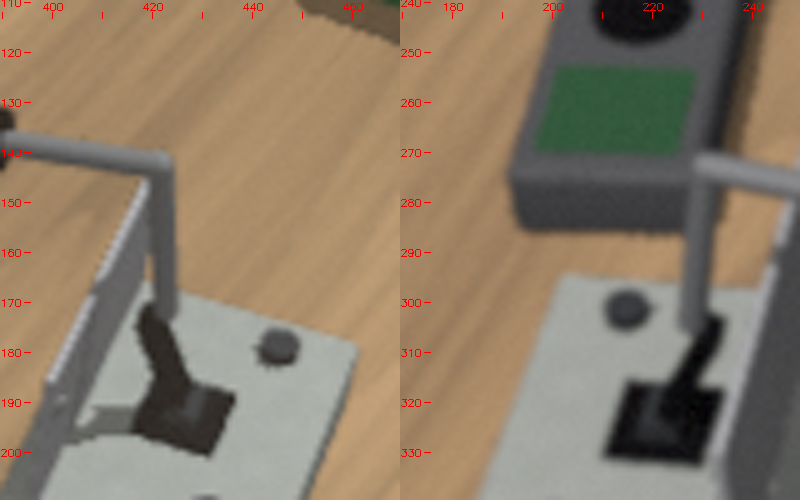

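View pics/m10.png

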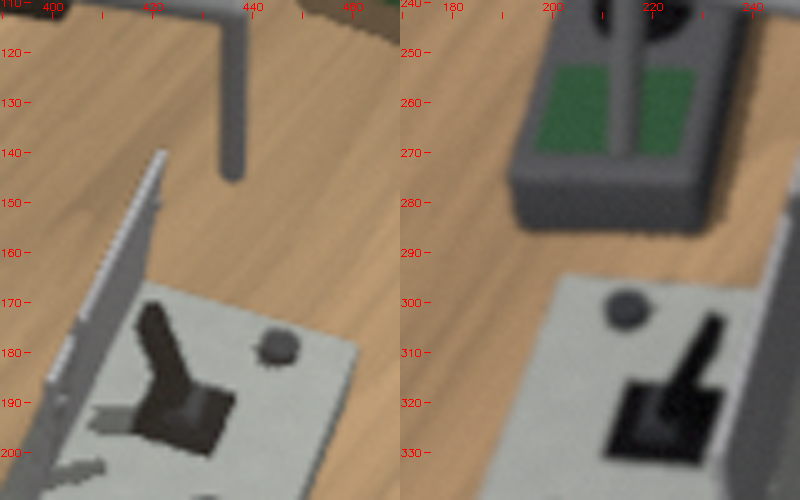

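```bash
python3 crop.py pics/s10.png 310 70 150 120 5 pics/s10c.png
python3 crop.py pics/d10.png 190 210 160 90 5 pics/d10c.png
```

```text
(no output)
```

View pics/s10c.png

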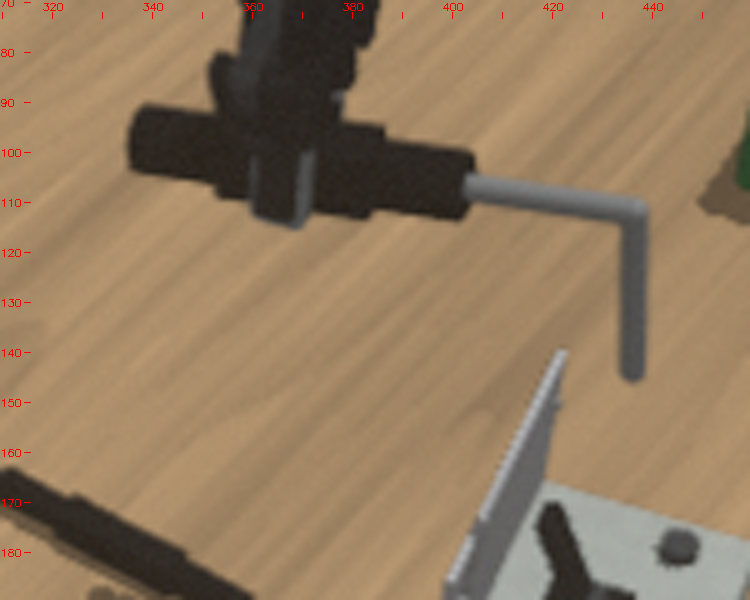

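View pics/d10c.png

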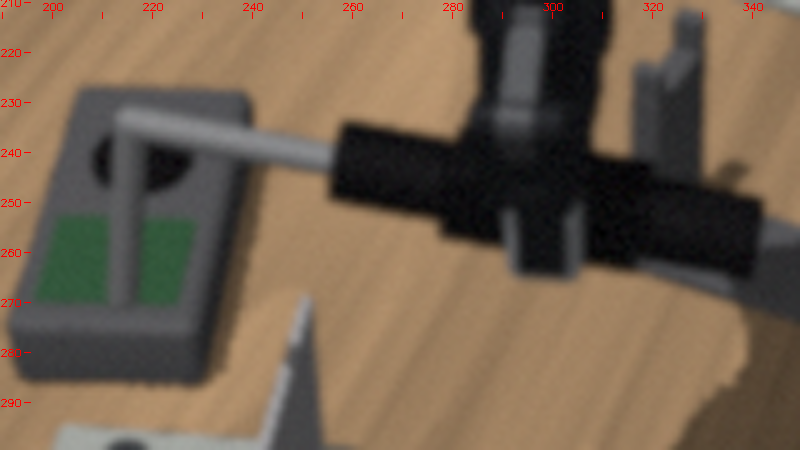

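Run:
```python
from hp import *
S,D="scene","side"
hookfit([(S,(125,0,0),(437,111.5)),(S,(125,0,-75),(436,145.5)),(S,(64,0,0),(403,106.5)),(S,(-64,0,0),(337.5,97.5)),(D,(125,0,0),(215.5,234)),(D,(125,0,-75),(214,271)),(D,(64,0,0),(257,241.5)),(D,(-64,0,0),(341.5,257))],[.5021,.1859,.1906],.2136)
```

```text
offset mm (hook axes, wrt grasp pt) [0.3 0.4 0. ] rotvec [-0.004 -0.145  0.005]
[[-0.9, 0.1], [-0.3, -0.2], [-0.4, 0.2], [-0.8, -0.3], [-0.2, 0.2], [-0.4, -0.2], [-0.9, 0.1], [-0.4, 0.0]]
```

```bash
cat >> h.py <<'E'
def tool(pose,l,tilt=0.,yawoff=0.):
    """tool pose so grasp point is at local l of pose, tilted by `tilt` about local y"""
    Rt=R.from_euler("z",pose[2]+yawoff)*R.from_euler("y",tilt)
    q=(Rt*R.from_euler("z",0)*R.from_quat(down(0)))
    return at(pose,l)+G*q.apply([0,1,0]), q.as_quat()
E
python3 - <<'E'
from h import *
r=F["r"]
p,q=tool(r,(0,.0416,.215),.145)
bot.servo_line(p,ori=q,velocity=.3); st("above")
p,q=tool(r,(0,.0416,.150),.145)
bot.servo_line(p,ori=q,velocity=.2); st("hover")
snap("wrist","w11");snap("scene","s11");snap("side","d11")
E
python3 crop.py pics/s11.png 120 210 180 150 4 pics/s11b.png
python3 crop.py pics/d11.png 280 100 140 120 5 pics/d11b.png
```

```text
above t 19.9 p [ 0.491  -0.2535  0.1828] F [ 0.7 -0.3 -1.6] T [-0.03 -0.09  0.02] w 0.0224
hover t 20.38 p [ 0.4912 -0.254   0.1181] F [ 0.  -0.7 -1.1] T [-0.01 -0.1  -0.02] w 0.0227
```

View pics/s11b.png

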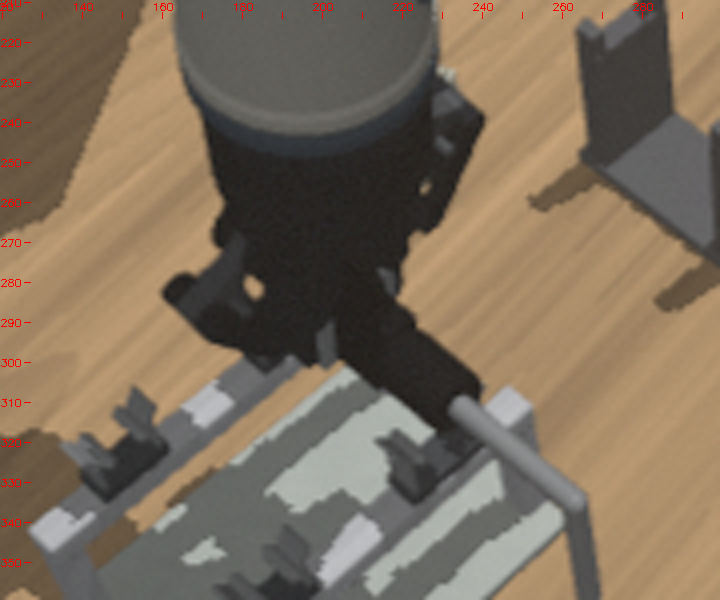

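View pics/d11b.png

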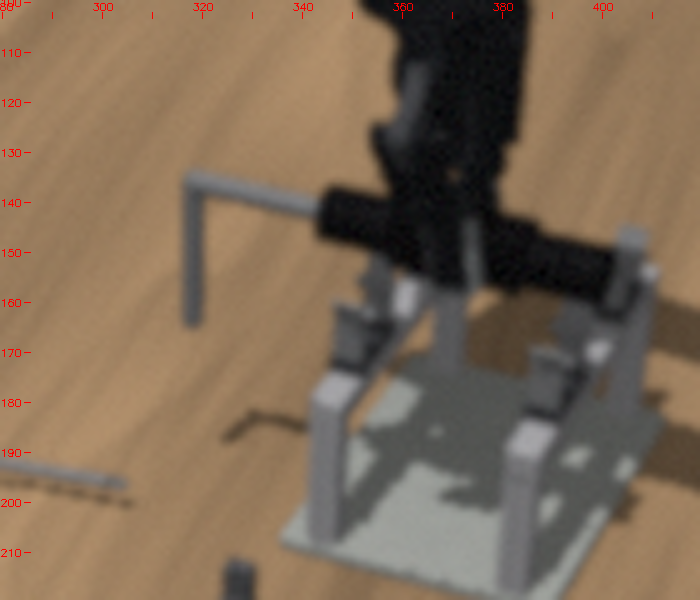

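View pics/w11.png

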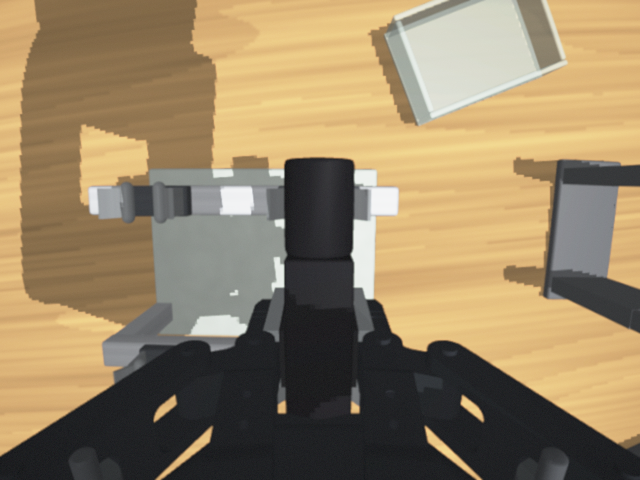

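```bash
python3 crop.py pics/s11.png 220 290 60 90 6 pics/s11c.png
python3 - <<'E'
from hp import *
from h import at,tool,F
r=F["r"];c=at(r,(0,.0416,.150))
S,D="scene","side"
hookfit([(S,(125,0,0),(264,333.5)),(S,(64,0,0),(234.5,309.5)),(D,(125,0,0),(318,135.5)),(D,(125,0,-75),(318,164.5)),(D,(64,0,0),(344,142.5))],c-[0,0,.0325],r[2])
E
```

```text
offset mm (hook axes, wrt grasp pt) [1.1 1.5 0.8] rotvec [-0.053 -0.016  0.002]
[[-0.6, -0.2], [-0.2, 0.0], [-0.3, 0.5], [-0.3, 0.1], [-0.4, -0.2]]
```

View pics/s11c.png

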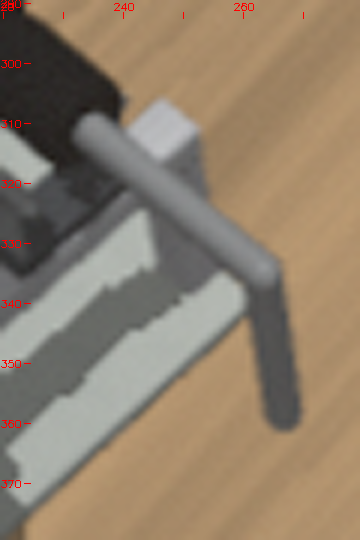

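```bash
python3 - <<'E'
from h import *
r=F["r"]
Y=.0410
for z,v in [(.130,.1),(.124,.05),(.121,.04),(.119,.03),(.117,.03),(.115,.03),(.113,.03),(.111,.03),(.109,.03),(.107,.03),(.1055,.03)]:
    p,q=tool(r,(0,Y,z),.145); bot.servo_line(p,ori=q,velocity=v); o=st(f"z{z}")
    if o["wrist_force"][2]>45: break
snap("wrist","w12");snap("scene","s12");snap("side","d12")
E
python3 crop.py pics/s12.png 120 230 170 150 4 pics/s12b.png
python3 crop.py pics/d12.png 280 110 140 110 5 pics/d12b.png
```

```text
z0.13 t 20.98 p [ 0.4905 -0.255   0.0974] F [-0.2 -0.4 -2.1] T [ 0.01 -0.09  0.01] w 0.0225
z0.124 t 21.24 p [ 0.491  -0.255   0.0917] F [-0.7  2.6 -1.5] T [ 0.28 -0.07 -0.05] w 0.0223
z0.121 t 21.49 p [ 0.4914 -0.2549  0.0889] F [2.9 4.9 0.2] T [ 0.71 -0.39 -0.08] w 0.0225
z0.119 t 21.74 p [ 0.4915 -0.255   0.0872] F [1.8 4.1 3.2] T [ 0.85 -0.29 -0.1 ] w 0.0223
z0.117 t 21.99 p [ 0.4916 -0.2551  0.0853] F [2.2 4.  2.7] T [ 0.79 -0.25 -0.16] w 0.0226
z0.115 t 22.24 p [ 0.4917 -0.2551  0.0833] F [2.5 5.3 3.8] T [ 0.81 -0.35 -0.13] w 0.0221
z0.113 t 22.49 p [ 0.4916 -0.2551  0.0811] F [2.9 4.3 0.7] T [ 0.73 -0.39 -0.13] w 0.0228
z0.111 t 22.74 p [ 0.4914 -0.255   0.0789] F [2.9 5.5 0.2] T [ 0.67 -0.44 -0.11] w 0.0226
z0.109 t 22.99 p [ 0.4911 -0.2549  0.0766] F [ 2.3  4.4 -2.8] T [ 0.64 -0.59 -0.13] w 0.0226
z0.107 t 23.24 p [ 0.4911 -0.255   0.0749] F [0.9 5.1 1.9] T [ 0.82 -0.25 -0.17] w 0.0225
z0.1055 t 23.49 p [ 0.4911 -0.255   0.0748] F [-1.7  7.5 16.2] T [ 1.22  0.72 -0.19] w 0.0221
```

View pics/d12b.png

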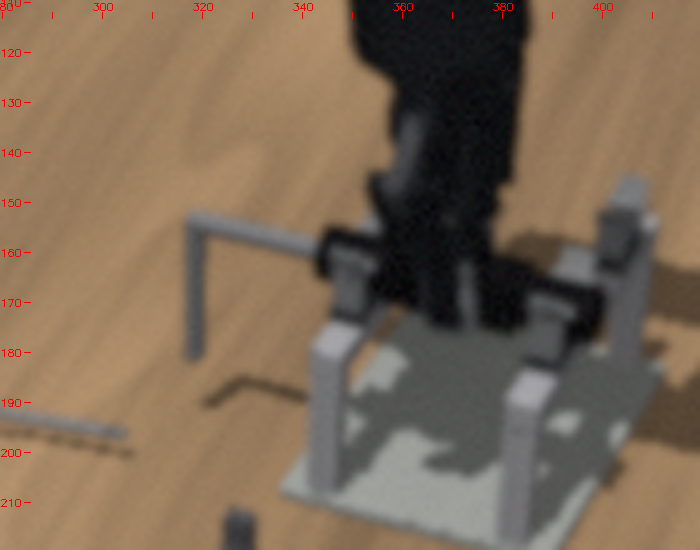

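View pics/s12b.png

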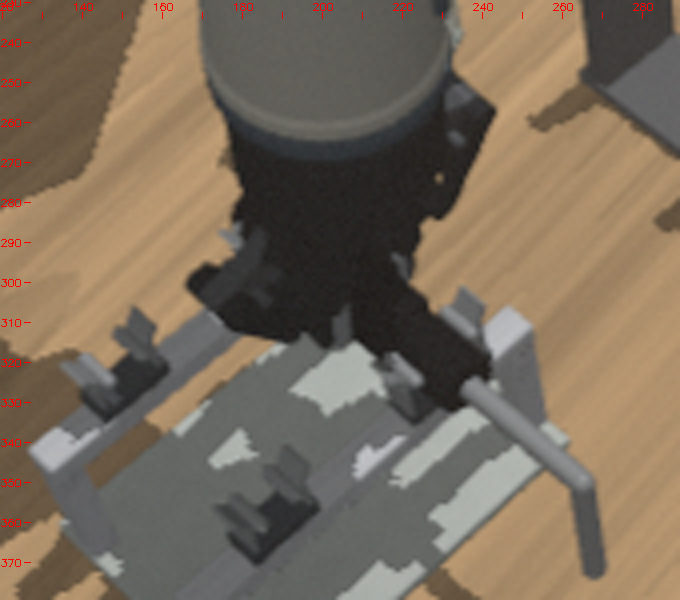

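```bash
python3 - <<'E'
from h import *
r=F["r"]
for z in (.104,.1025):
    p,q=tool(r,(0,.0414,z),.145); bot.servo_line(p,ori=q,velocity=.03); o=st(f"z{z}")
    if o["wrist_force"][2]>35: break
hand.move_gripper(.06); st("open")
p,q=tool(r,(0,.0414,.20),.145); bot.servo_line(p,ori=q,velocity=.25); st("up")
p,q=tool(r,(.04,.0,.28),0); bot.servo_line(p,ori=q,velocity=.3); st("up")
snap("wrist","w13");snap("scene","s13");snap("side","d13")
E
python3 crop.py pics/s13.png 120 230 170 150 4 pics/s13b.png
python3 crop.py pics/d13.png 300 130 120 90 6 pics/d13b.png
```

```text
z0.104 t 23.89 p [ 0.4911 -0.2551  0.0747] F [-6.3  8.3 30.3] T [ 1.22  1.61 -0.26] w 0.0222
z0.1025 t 24.14 p [ 0.4912 -0.2551  0.0746] F [-8.9  9.4 44.3] T [ 1.62  2.48 -0.18] w 0.0225
open t 24.59 p [ 0.4908 -0.2549  0.0699] F [-1.2 -0.1  0.8] T [-0.01 -0.11 -0.  ] w 0.0599
up t 25.13 p [ 0.4912 -0.2549  0.1683] F [ 0.2 -0.4 -0.6] T [ 0.   -0.02  0.02] w 0.0602
up t 25.62 p [ 0.5309 -0.301   0.2472] F [-0.3  0.3 -0.9] T [0.02 0.02 0.02] w 0.0604
```

View pics/d13b.png

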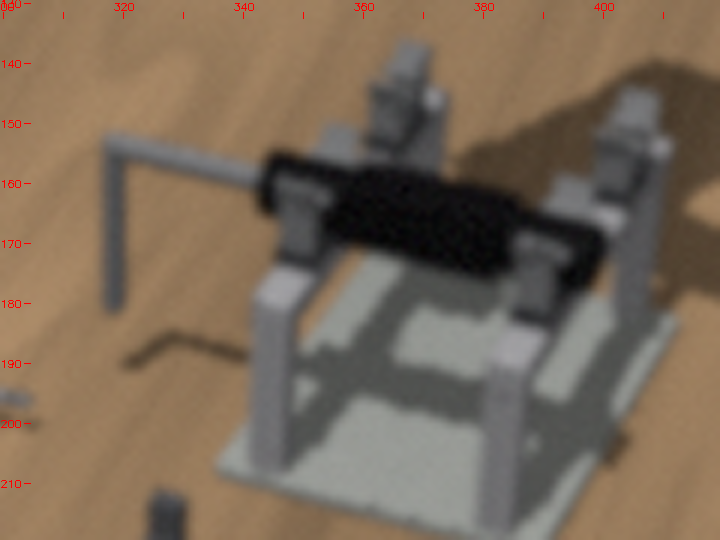

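View pics/s13b.png

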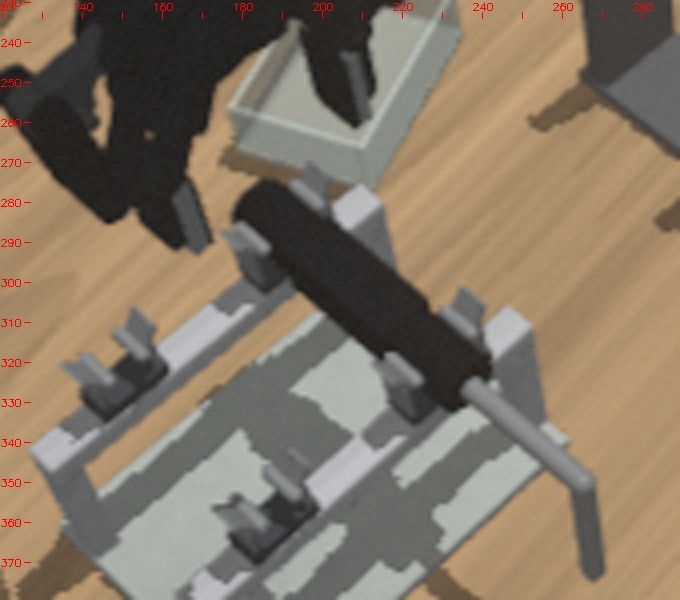

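View pics/w13.png

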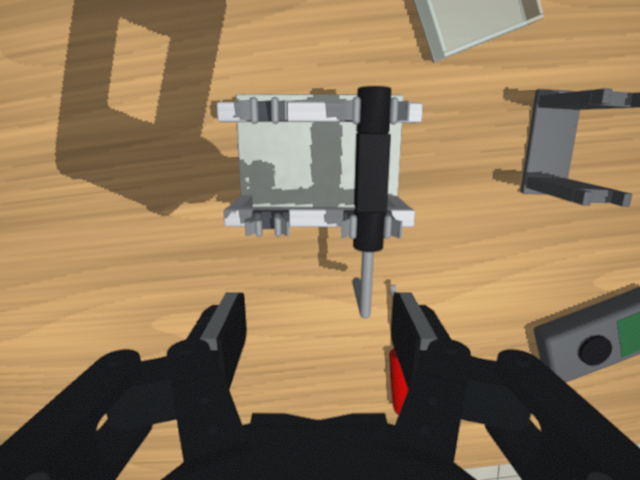

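Run:
```python
from hp import *
from h import at,F
z=np.load("pics/w13.npz");C["w"]=dict(view=z["V"],intrinsics=z["K"],dist=z["d"])
r=F["r"];c=at(r,(0,.042,.106))
S,D="scene","side"
hookfit([(S,(125,0,0),(265.5,350)),(S,(64,0,0),(236.5,327)),(S,(125,0,-75),(268,374)),(S,(-64,0,0),(181.5,281.5)),(D,(125,0,0),(318.5,153)),(D,(125,0,-75),(318.5,181.5)),(D,(64,0,0),(343.5,159.5)),(D,(-64,0,0),(399.5,173)),("w",(64,0,0),(368.5,248))],c-[0,0,.0325],r[2])
```

```text
offset mm (hook axes, wrt grasp pt) [ 1.1 -1.9  0.1] rotvec [-0.04  -0.008  0.014]
[[-0.5, -0.6], [0.1, -0.8], [-0.5, -0.5], [0.3, -0.0], [-0.6, 1.0], [-0.6, -0.0], [-0.2, 0.5], [-0.4, 0.0], [-1.2, 0.2]]
```

```bash
python3 crop.py pics/w4.png 500 0 100 210 3 pics/w4p.png
python3 - <<'E'
from fit import *
z=np.load("pics/w4.npz");C["w"]=dict(view=z["V"],intrinsics=z["K"],dist=z["d"])
S,D="scene","side"
fit("probe_w",[("w",(64,0,8),(544,51)),("w",(-64,0,8),(539.5,195)),("w",(30,0,12),(543.5,92)),("w",(-30,0,12),(541,160))],[.443,.164,3.12])
E
```

```text
probe_w [0.4441 0.1629 3.136 ] 
 [[-1.2, 0.1], [-1.2, 0.7], [1.1, -0.6], [1.3, -0.0]]
```

View pics/w4p.png

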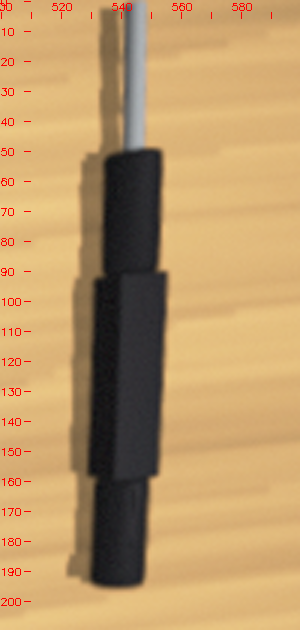

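```bash
python3 - <<'E'
from h import *
P=np.array([.4435,.163,3.131-np.pi])
p,q=tool(P,(0,0,.12)); bot.reach(p,q); st("above")
p,q=tool(P,(0,0,.023)); bot.servo_line(p,velocity=.15); st("down")
snap("wrist","w14")
hand.move_gripper(0,80); o=st("grip")
bot.servo_line(o["position"]+[0,0,.12],velocity=.25); st("up")
snap("scene","s15");snap("side","d15");snap("wrist","w15")
E
python3 crop.py pics/s15.png 270 70 120 120 5 pics/s15b.png
python3 crop.py pics/d15.png 280 220 140 120 5 pics/d15b.png
```

```text
above t 27.77 p [0.4443 0.1626 0.0878] F [-0.7 -0.2  0.2] T [-0.03 -0.07 -0.  ] w 0.0597
down t 28.57 p [ 0.444   0.163  -0.0091] F [ 0.5 -0.7  0.9] T [ 0.    0.07 -0.  ] w 0.0599
grip t 29.12 p [ 0.4438  0.1631 -0.0087] F [-1.2 -1.5 11. ] T [-0.1   0.31 -0.05] w 0.0125
up t 29.75 p [0.4433 0.163  0.1106] F [ 0.1  0.4 -1. ] T [-0.   -0.03  0.01] w 0.0125
```

View pics/s15b.png

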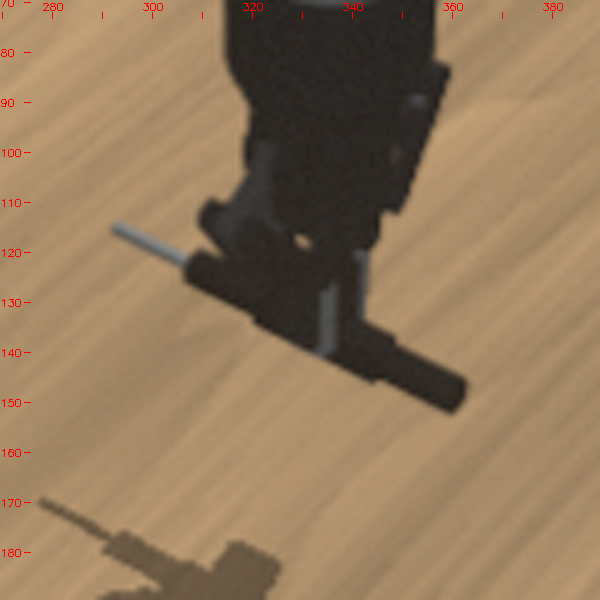

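View pics/d15b.png

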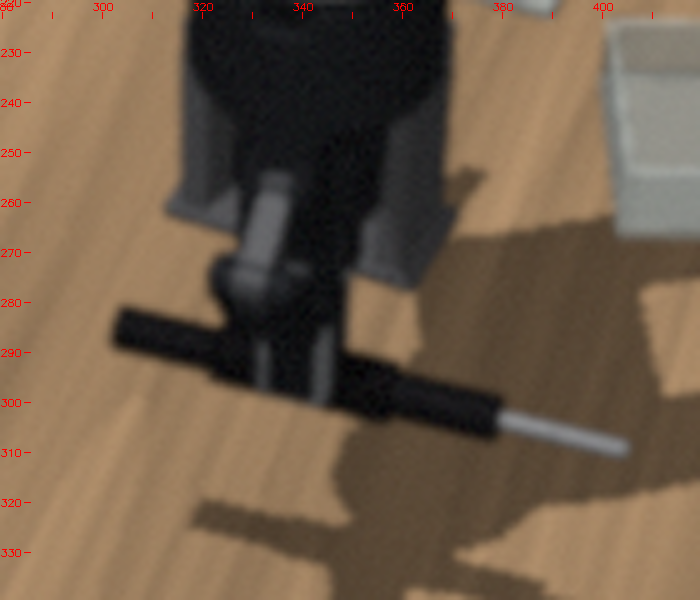

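View pics/w15.png

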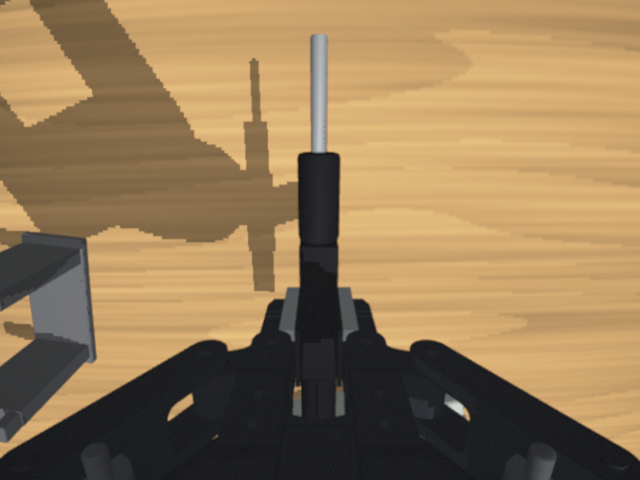

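Run:
```python
from hp import *
from h import at,F
z=np.load("pics/w15.npz");C["w"]=dict(view=z["V"],intrinsics=z["K"],dist=z["d"])
S,D="scene","side"
# probe frame expressed with x flipped (tip toward -x)
hookfit([(S,(-104,0,0),(292.5,115)),(S,(-64,0,0),(307,123)),(S,(64,0,0),(361,149)),(D,(-104,0,0),(404.5,309.5)),(D,(-64,0,0),(380,303.5)),(D,(64,0,0),(303.5,285.5)),("w",(-104,0,0),(319,36)),("w",(-64,0,0),(319,154))],[.4433,.163,.1106+.0325-.015-.0325],-.0106)
```

```text
offset mm (hook axes, wrt grasp pt) [-0.4  0.1 -0.7] rotvec [0.    0.005 0.001]
[[-0.3, 0.2], [1.0, 0.0], [0.1, 0.4], [-0.4, 0.0], [-1.1, -0.1], [-1.6, -0.4], [-0.0, -0.3], [-0.0, -0.3]]
```

```bash
python3 - <<'E'
from h import *
r=F["r"];A=.0155
p,q=tool(r,(.0,-.0424,.185+A)); bot.servo_line(p,ori=q,velocity=.35); st("above")
p,q=tool(r,(.0,-.0424,.130+A)); bot.servo_line(p,ori=q,velocity=.2); st("hover")
snap("wrist","w16");snap("side","d16");snap("scene","s16")
E
python3 crop.py pics/w16.png 180 80 280 230 3 pics/w16b.png
python3 crop.py pics/s16.png 110 250 170 140 4 pics/s16b.png
```

```text
above t 31.6 p [ 0.4869 -0.3372  0.1677] F [-0.2  0.1 -0.7] T [-0.03  0.02 -0.02] w 0.0125
hover t 32.02 p [ 0.487  -0.3377  0.1129] F [0.3 0.3 0.2] T [-0.    0.02 -0.07] w 0.0123
```

View pics/w16b.png

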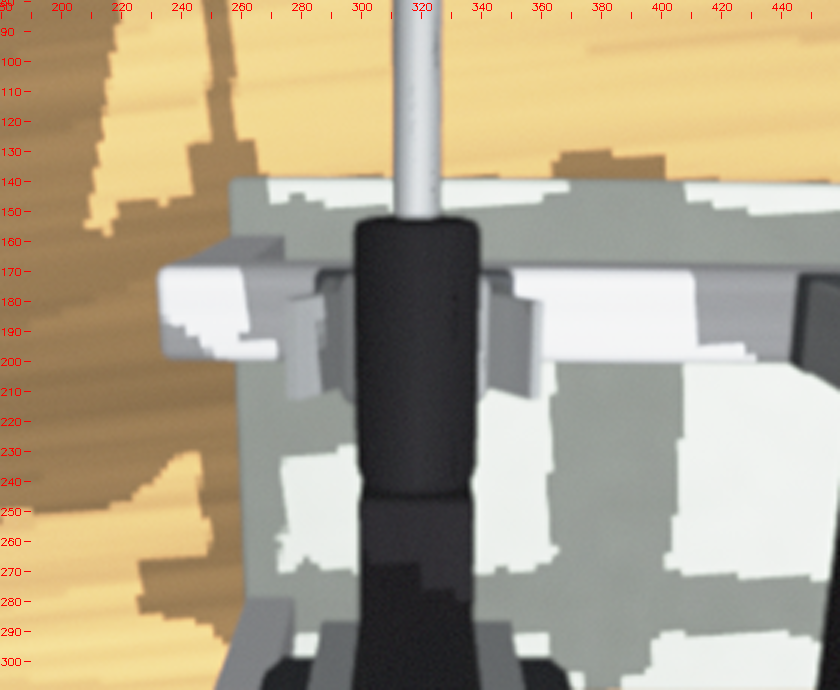

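View pics/s16b.png

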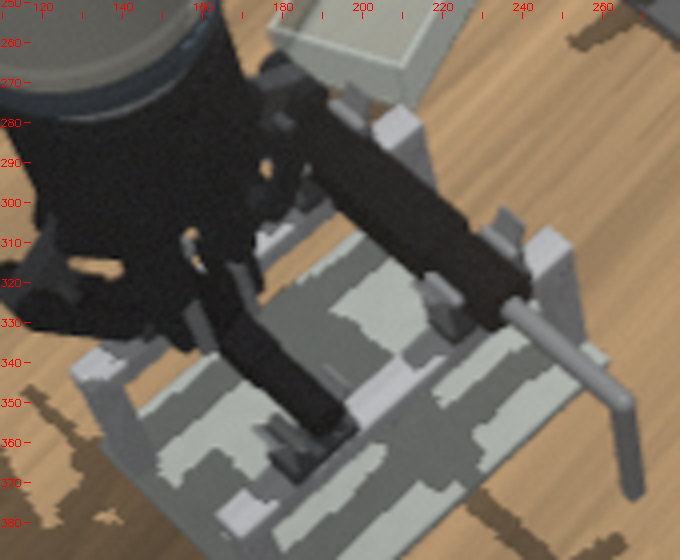

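```bash
python3 - <<'E'
from h import *
r=F["r"];A=.0155
for z,v in [(.120,.1),(.116,.04),(.113,.04),(.111,.03),(.109,.03),(.107,.03),(.105,.03),(.103,.03),(.101,.03),(.0995,.03),(.098,.03),(.0965,.03),(.095,.03)]:
    p,q=tool(r,(0,-.0424,z+A)); bot.servo_line(p,ori=q,velocity=v); o=st(f"z{z}")
    if o["wrist_force"][2]>32: break
snap("scene","s17");snap("side","d17");snap("wrist","w17")
E
python3 crop.py pics/s17.png 110 250 170 140 4 pics/s17b.png
python3 crop.py pics/d17.png 300 120 120 110 5 pics/d17b.png
```

```text
z0.12 t 32.42 p [ 0.4871 -0.3386  0.1032] F [ 0.7  0.2 -1.1] T [-0.04 -0.02  0.01] w 0.0122
z0.116 t 32.67 p [ 0.4871 -0.3385  0.0989] F [ 0.   0.9 -0.1] T [ 0.17  0.04 -0.04] w 0.0122
z0.113 t 32.92 p [ 0.4877 -0.3386  0.0963] F [1.7 2.4 1.5] T [ 0.42 -0.32 -0.05] w 0.0125
z0.111 t 33.17 p [ 0.4879 -0.3388  0.0946] F [1.7 2.6 5.1] T [ 0.5  -0.32 -0.02] w 0.0122
z0.109 t 33.42 p [ 0.4881 -0.3389  0.0927] F [1.2 3.2 5.7] T [ 0.51 -0.3   0.01] w 0.0123
z0.107 t 33.67 p [ 0.4881 -0.3388  0.0905] F [3.2 3.5 4.2] T [ 0.5  -0.55 -0.01] w 0.0124
z0.105 t 33.92 p [ 0.4874 -0.3387  0.0878] F [ 4.7  1.8 -0.6] T [ 0.37 -0.79 -0.04] w 0.0124
z0.103 t 34.17 p [ 0.4865 -0.3384  0.0852] F [ 1.9  0.6 -5.3] T [ 0.24 -0.44 -0.01] w 0.0124
z0.101 t 34.42 p [ 0.4867 -0.3386  0.0842] F [-1.7  3.2  3.9] T [ 0.54  0.24 -0.02] w 0.0125
z0.0995 t 34.67 p [ 0.4867 -0.3386  0.0841] F [-5.5  7.4 19.2] T [ 1.05  0.97 -0.07] w 0.0124
z0.098 t 34.92 p [ 0.4867 -0.3386  0.0839] F [-9.9  8.7 33.7] T [ 1.57  1.67 -0.01] w 0.0126
```

View pics/s17b.png

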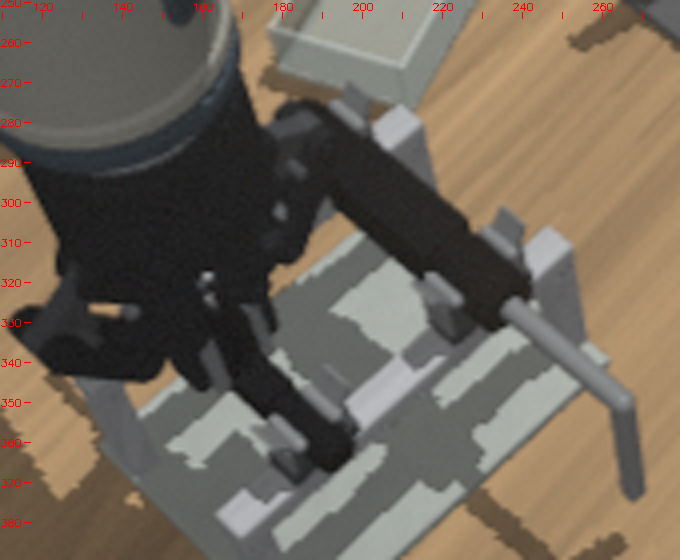

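View pics/d17b.png

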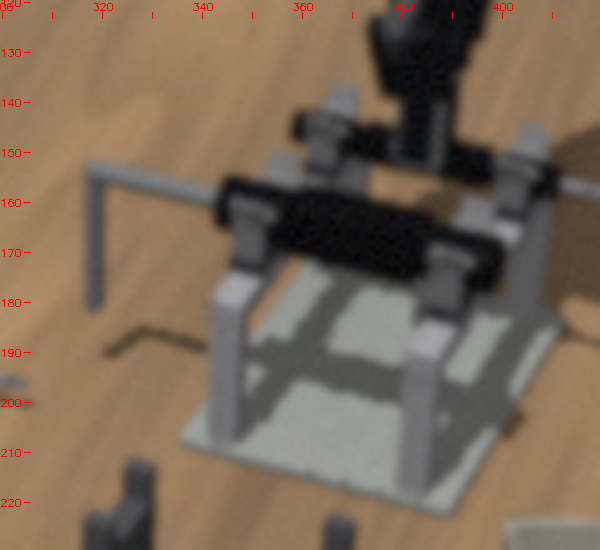

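```bash
python3 - <<'E'
from h import *
r=F["r"];A=.0155
hand.move_gripper(.05); st("open")
p,q=tool(r,(0,-.0424,.21)); bot.servo_line(p,ori=q,velocity=.2); st("up")
p,q=tool(r,(.04,.0,.29),0); bot.servo_line(p,ori=q,velocity=.3); st("up")
snap("wrist","w18");snap("scene","s18");snap("side","d18")
E
python3 crop.py pics/s18.png 110 250 170 140 4 pics/s18b.png
python3 crop.py pics/d18.png 300 120 120 110 5 pics/d18b.png
python3 crop.py pics/w18.png 200 80 230 250 3 pics/w18b.png
```

```text
open t 35.52 p [ 0.487  -0.3387  0.0807] F [-0.4 -0.4  0.1] T [0.01 0.02 0.01] w 0.0501
up t 36.16 p [ 0.4867 -0.3384  0.1767] F [ 0.2  0.8 -0.4] T [-0.   -0.01  0.02] w 0.0498
up t 36.64 p [ 0.5311 -0.2999  0.2563] F [-0.6  0.5 -0.7] T [-0.02 -0.02 -0.02] w 0.0498
```

View pics/s18b.png

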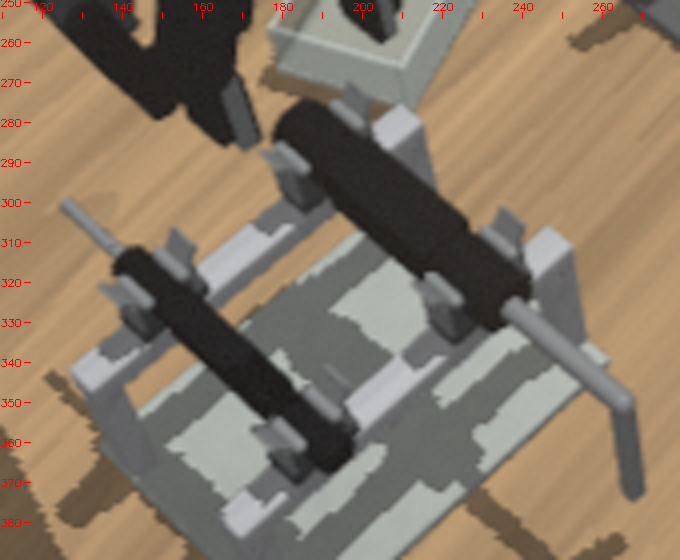

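View pics/d18b.png

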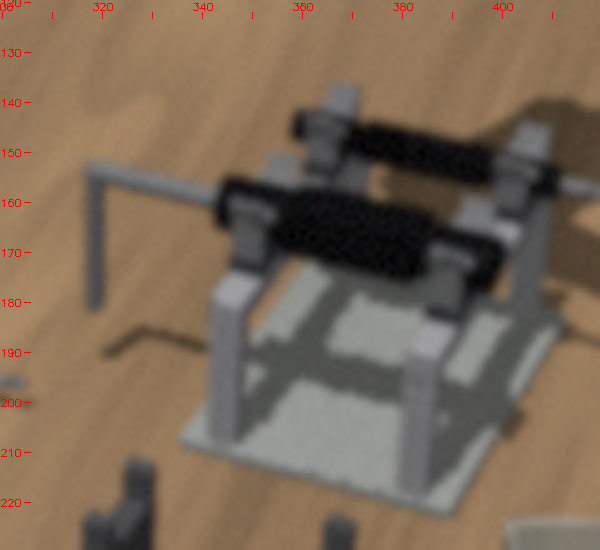

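View pics/w18b.png

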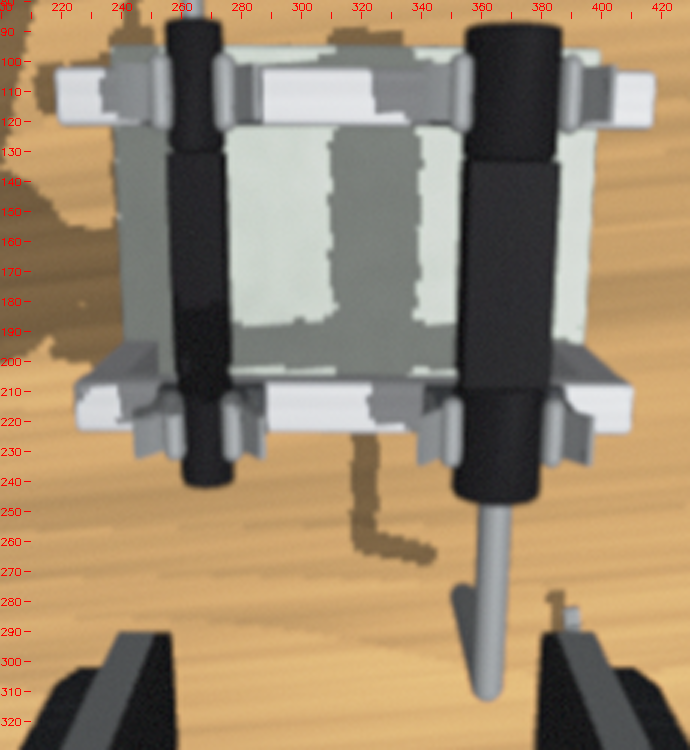

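View pics/s18.png

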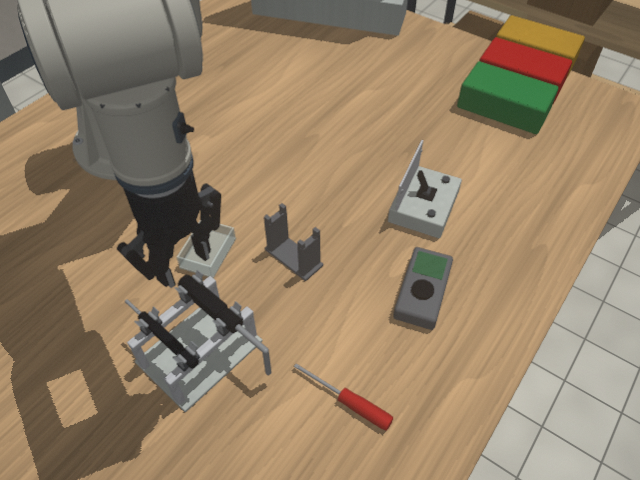

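```bash
python3 - <<'E'
from hp import *
from h import at,F
z=np.load("pics/w18.npz");C["w"]=dict(view=z["V"],intrinsics=z["K"],dist=z["d"])
r=F["r"];S,D="scene","side"
hookfit([(S,(-104,0,0),(126.5,300.5)),(S,(-64,0,0),(141.5,315)),(S,(64,0,0),(195,363.5)),(D,(64,0,0),(359.5,145)),(D,(-64,0,0),(410,156)),("w",(64,0,0),(269.5,239)),("w",(-64,0,0),(264.5,88))],at(r,(0,-.042,.101))-[0,0,.0325],r[2])
hookfit([(S,(125,0,0),(265.5,350)),(S,(64,0,0),(236.5,327)),(S,(125,0,-75),(268,374)),(S,(-64,0,0),(181.5,281.5)),(D,(125,0,0),(318.5,153)),(D,(125,0,-75),(318.5,181.5)),(D,(64,0,0),(344,159.5)),(D,(-64,0,0),(399.5,173)),("w",(64,0,0),(364.5,246)),("w",(-64,0,0),(371,90))],at(r,(0,.042,.106))-[0,0,.0325],r[2])
from workcell import get_obs
E
python3 crop.py pics/d18.png 170 220 130 150 4 pics/d18t.png
```

```text
offset mm (hook axes, wrt grasp pt) [-0.2 -0.  -0.5] rotvec [-0.    -0.003 -0.001]
[[-0.5, -0.1], [-0.1, -0.2], [-0.0, 0.9], [-2.2, 0.1], [0.7, 1.2], [0.1, 2.4], [0.1, -1.2]]
offset mm (hook axes, wrt grasp pt) [ 1.9 -1.2  0.6] rotvec [-0.023 -0.006 -0.003]
[[-0.8, 0.2], [0.3, -0.5], [-0.3, -0.2], [1.5, -0.7], [-0.7, 0.5], [-0.8, -0.2], [-1.0, 0.2], [-1.0, 0.1], [-0.2, 0.0], [-0.8, -0.9]]
```

View pics/d18t.png

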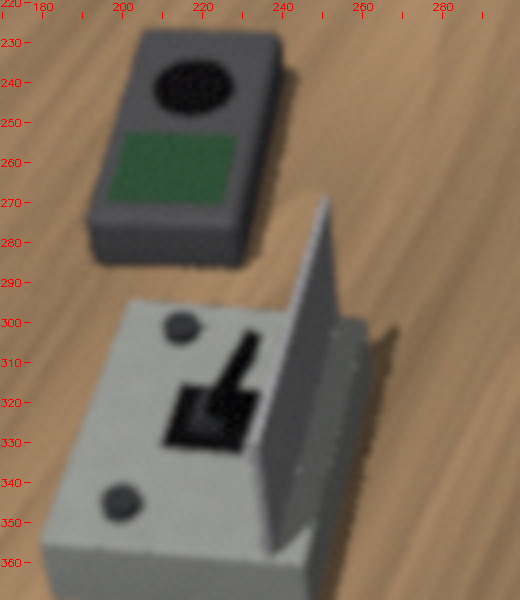

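Run:
```python
from h import *
from workcell import hand_in
st(); print(hand_in())
```

```text
t 36.89 p [ 0.5302 -0.3006  0.2558] F [-0.2  0.5 -0.8] T [-0.01  0.04 -0.03] w 0.0501
the job is handed in; nothing more can be done
None
```

I pulled the toggle over with the hook, snapped the hooked rod into the wide clips and the probe into the narrow clips, released both, and handed in at 36.9 s. No verdict was reported.

**Last checks, all estimated from the cameras:**

| Item | Along | Across | Height | Angle error |
|---|---|---|---|---|
| Hook, from wide home | 1.9 mm | −1.2 mm | 0.6 mm | about 0.02 rad, bent end down on the far side |
| Probe, from narrow home | −0.2 mm | 0.0 mm | −0.5 mm | under 0.01 rad |

- **Snapping in:** while pressing each tool, the force rose, dropped as it snapped, then rose hard against the seat.
- **Bystanders:** the meter, parts box and screwdriver look unmoved in the pictures. I did not measure them.

**What went wrong or disagreed:**
- **Finger length:** in the pictures the fingertips stood about 30 mm farther back than the stated TCP offset. The first grasp of the hook closed on nothing and rolled it slightly in the cradle. I corrected for this afterwards.
- **Toggle angle:** my picture estimates ranged from about 0.74 to 0.9 rad, so they don't settle it against the 0.75 limit. I pulled a second time at 4–7 N. The toggle did not move further and the hook slipped about 0.15 rad in the grip instead, so I take it to be at the end stop.
- **Hook tilt:** I corrected for that slip by tilting the gripper before pressing the hook in.

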